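# Gauge an angle bracket against the flip stop

### The job

Flip the red stop fully down at the fence, set the green angle bracket flat on the bed (upright leg on the side away from the fence) and bring its flat leg's edge flush against the fence and its end up against the stop. Then flip the stop back up to upright or beyond, leaving the bracket exactly where it was gauged. Leave the two spray cans and the blue jar where they are.

Things in the scene. Friction and masses are not known exactly. Their poses are not given: they have to be found in the camera images.
- fixture: Bench fixture, fixed: dark steel bed 140 (x) by 360 (y) by 12 mm thick with an aluminium fence along its y axis on the +x side (the side away from the robot). Origin at the centre of the bed's underside, on the bench. Bed top 12 mm up. The fence's working face looks to -x and lies at x = +45 mm; the fence is 25 mm thick and its top is 42 mm above the bench. The free bed in front of the fence is 115 mm wide.
- gauge_corner (a point): The fixed point on the bed's top surface where the fence's working face meets the stop's gauging face (with the stop down). Axes parallel to the fixture's: +x into the fence, +y into the stop, so a gauged bracket lies on its -x, -y side. Where along the fence the stop sits differs every time.
- stop_hinge (a point): Point on the hinge axis of the stop, mid-thickness of the leaf; the axis is horizontal, parallel to the fixture's y. It lies 44 mm above the bed's top, 12.5 mm behind the fence's face and 6 mm to +y of the gauging face. It sits in a dark steel saddle 34 by 44 mm on top of the fence.
- stop (a joint): Angle of the red stop about its hinge: 0 = fully down (arm level, pointing to the fixture's -x over the bed, end stop), 1.57 = arm upright, 1.9 = end stop leaning back over the fence. The hinge is stiff (friction 0.16 N m, about 2 N at the handle) and stays wherever it is left. The leaf is 12 mm thick along y; its arm is 96 mm long, and a blade hangs from it which, when down, spans 5 to 65 mm from the fence's face and ends 3 mm above the bed.
- stop_handle (a point): Centre of the stop's handle: a black rubber bar 14 mm in diameter, 55 mm long, parallel to the hinge axis, which sticks out from the leaf to +y (away from the bracket's side), 90 mm from the hinge axis. The point lies 33.5 mm to +y of stop_hinge, moves with the stop, and is free all round; when down it is level with the hinge, 56 mm above the bench.
- bracket_leg (a point): Centre of the upright leg of the loose green steel angle bracket (L section, about 0.5 kg, two bolt holes in the flat leg). The bracket is 50 mm wide (x), 90 mm long (y), 50 mm high, both legs 8 mm thick. The upright leg runs the full length along y on the -x edge; the flat leg lies below and reaches 46 mm to +x of this point. The point lies 25 mm above the bracket's underside; axes are the bracket's. It starts standing flat on the bench beside the fixture.
- bracket_corner (a point): The bracket's lower corner at the free edge (+x) of the flat leg and its +y end, on the underside; 46 mm in +x, 45 mm in +y, 25 mm down from bracket_leg. When gauged it coincides with gauge_corner.
- can_red: Bystander: white spray can with a red cap, 64 mm diameter, 155 mm tall, standing on the bench to one side of the fixture. Origin at the centre of its underside.
- can_black: Bystander: grey spray can with a black cap, 64 mm diameter, 155 mm tall, standing on the bench to one side of the fixture. Origin at the centre of its underside.
- jar_blue: Bystander: blue jar, 72 mm diameter, 70 mm tall, standing on the bench to one side of the fixture. Origin at the centre of its underside.

How it is judged:
By the outcome, as a careful person would: the job done as asked, in the order asked, and still so for the second after the job is handed in, with the robot touching nothing.
It also fails if it takes over 72 s, if anything falls off the work surface, if the arm or the gripper's body presses on something with over 40 N, if the wrist force passes 120 N, or if a joint passes its speed limit or range.

### The arm

A 7-joint arm with a two-finger parallel gripper is mounted at the origin on the work surface. World frame = base frame: x ahead of the robot, y to its left, z up, the work surface at z = 0. Lengths are in mm, angles in degrees, forces in N, time in s.
With the tool pointing down it reaches from about 400 to 875 mm from the base axis. Payload 4.4 kg.
Tool frame: the origin (TCP) lies midway between the tips of the shut fingers; the grasp point (between the pads) lies 19 mm behind it (manip.pinch_z is the distance from the TCP to the grasp point, in mm); y points along the fingers, x is the direction in which the jaws open and shut, and the axes are right-handed (so a half turn about y gives the same grasp; the last joint's range is limited). The gripper opens to 85 mm and grips with 20 to 120 N. Pads are 22 mm wide; open, the fingers measure 114 mm over their backs; the gripper's body (76 mm by 85 mm) begins 54 mm behind the grasp point. The pads swing forward as they close: fully open they stand 13 mm farther back than shut.
Start: joints at [-74.187, 36.005, 2.206, 86.941, -1.547, 57.084, -1.146], TCP at [217.846, 612.422, 231.313] pointing down, gripper open.
Joint ranges: [-175.42, 175.42], [-21.48, 121.26], [-71.46, 75.88], [10.55, 141.38], [-63.04, 243.04], [13.31, 113.54], [-168.57, 168.57]. Speed limits (degrees/s): [147.25, 147.25, 180, 180, 180, 180, 180].

### API

Orientations are given as a 3x3 rotation matrix whose columns are the frame's x, y, z axes.
In Python, from bench import manip, cams, finder gives the robot as it stands. The module is installed in compiled form; this text tells all that it offers.
- The arm moves only by the tool play_rows, never from a script. Its argument "targets" is text: rows parted by semicolons, each of 7 numbers parted by spaces: the turn, a rotation vector about the world's x, y, z in degrees, then the shift along the world's x, y, z in m, then the finger opening in m, from 0 to 0.0854. A call has 1 to 8 rows; each row is the pose to reach, as a shift and turn from the pose commanded when the call began; what a row does not reach only later rows make up. A row lasts 1/10 s, in which the tool goes at most 50 mm and 8.59 degrees, less where a joint would pass 70% of its speed; a pose out of reach is approached as far as the arm can. A call with a gripper value outside its range is refused whole. The fingers move at their own pace and stop on an object; the grip force is fixed at half the most. Time passes only in rows, so rows that repeat a pose let the fingers close. It gives the time, the measured TCP pose, the force and the opening at its end, in the units of the state.
- manip.get_obs(): the state, without advancing time (a new reading comes with each control period).
- cams.grab_frame(name): name is "side" or "top"; returns the picture (384x512x3 uint8, red, green, blue); there is no depth.
- cams.calibration(name): a dict with "camera_matrix" (3x3 intrinsics, pixels), "k1" (the pictures are not rectified: a ray, as slopes to the right and down, at radius r is drawn at 1 + k1 r^2 times it, then the intrinsics apply), "T" (4x4, takes a point from camera to world coordinates). Camera axes: x right, y up, looking along -z (the intrinsics and any distortion apply to the point x, -y, -z); pixel columns grow to the right and rows downward; lengths in mm; the calibration is good to about 2 mm. A picture is of the moment at which its call begins. calibration takes no time and is no camera call.
- manip.finish_job(): hands the job in, once; it reports no verdict.
Trained networks look in the newest picture that a camera, given by its name, has taken for a name from the list of things; names that differ only in an ending like _2 or _b are one class to them, and where a whole thing is asked for, a point or a joint stands for the part that bears it (a point fixed in the world has none). Each returns a list of dicts, best first, with "score" (0 to 1); they miss things now and then, are a little off and sometimes report something else, mostly with a low value. They report only what shows in the picture. A call takes as long as a camera call.
- finder.find_in(camera, label): "uv" ([column, row] in pixels, amid what is visible of it).
- finder.pinpoint(camera, label): "uv" ([column, row] in pixels: a listed point, or the origin of a listed thing).
The state is a dict: "t": time; "joint_positions": joint angles; "qvel": joint speeds; "joint_efforts": joint torques, N m; "eef_pos": TCP position; "eef_rot": TCP orientation; "wrist_force": force on the tool from outside, world axes, zero at the start; "moment": the same for the moment, N m; "grip_width": opening from 0.0 (shut) to 1.0 (fully open).
Only numpy, scipy, OpenCV 4.12 (cv2) and the standard library are available. Lean on these libraries where they do the work, as an engineer would, in place of code of your own. Each camera call takes 0.05 s, during which the arm holds its last target.

## Working session

There is one attempt and no reset: what is moved stays moved. The work goes in short steps, Python scripts to look and compute and a tool call to move; the robot and the scene stay as the last step left them, time stands still between calls to the robot, and variables do not carry over. Pictures are saved under pics/ and viewed, and the job is handed in when it is done.

Besides the shell and the picture viewer there is one more tool, called as name(argument=value, ...) on one line, values as JSON. play_rows: Moves the arm, as the interface text tells. Its arguments: {"type":"object","properties":{"targets":{"type":"string"}},"required":["targets"]}

```bash
mkdir -p pics; cat > h.py <<'E'
import numpy as np, cv2
from bench import manip, cams, finder
def grab(n,f):
    im=cams.grab_frame(n); cv2.imwrite('pics/'+f,cv2.cvtColor(im,cv2.COLOR_RGB2BGR)); return im
def ray(n,uv):
    c=cams.calibration(n);K=np.array(c['camera_matrix'],float);T=np.array(c['T'],float);k=c['k1']
    p=np.linalg.solve(K,[uv[0],uv[1],1.])[:2];q=p.copy()
    for _ in range(30): q=p/(1+k*(q@q))
    d=T[:3,:3]@np.array([q[0],-q[1],-1.]);return T[:3,3],d/np.linalg.norm(d)
def atz(n,uv,z):
    o,d=ray(n,uv);return o+d*(z-o[2])/d[2]
def tri(a,b):
    (o1,d1),(o2,d2)=ray('side',a),ray('top',b)
    s=np.linalg.lstsq(np.c_[d1,-d2],o2-o1,rcond=None)[0]
    p,q=o1+s[0]*d1,o2+s[1]*d2
    return (p+q)/2,np.linalg.norm(p-q)
def proj(n,P):
    c=cams.calibration(n);K=np.array(c['camera_matrix'],float);T=np.array(c['T'],float);k=c['k1']
    q=np.linalg.inv(T)@np.r_[P,1.];s=np.array([q[0],-q[1]])/-q[2];s=s*(1+k*(s@s))
    return (K@np.r_[s,1])[:2]
E
python3 - <<'E'
from h import *
np.set_printoptions(precision=1,suppress=True)
for n in('side','top'):
    grab(n,n+'0.png');c=cams.calibration(n);print(c)
o=manip.get_obs();print(o['t'],o['eef_pos'],o['eef_rot'],o['wrist_force'])
R={}
for l in['bracket_leg','bracket_corner','stop_handle','stop_hinge','gauge_corner','fixture','can_red','can_black','jar_blue']:
    for n in('side','top'):
        r=finder.pinpoint(n,l);R[n,l]=r
        print(l,n,[(np.round(x['uv'],1),round(x['score'],2)) for x in r[:2]])
    if R['side',l] and R['top',l]: print('   ',tri(R['side',l][0]['uv'],R['top',l][0]['uv']))
E
```

```text
{'camera_matrix': array([[368.4,   0. , 259. ],
       [  0. , 368.4, 191.3],
       [  0. ,   0. ,   1. ]]), 'k1': 0.005239094881429681, 'T': array([[   1. ,   -0. ,   -0. ,  507.6],
       [  -0. ,    0.7,   -0.7, -648.2],
       [   0. ,    0.7,    0.7,  730.6],
       [   0. ,    0. ,    0. ,    1. ]])}
{'camera_matrix': array([[422. ,   0. , 259.2],
       [  0. , 422. , 191.8],
       [  0. ,   0. ,   1. ]]), 'k1': -0.063308608557474, 'T': array([[   0. ,    1. ,   -0.1,  351.5],
       [  -1. ,    0. ,    0. ,   32.1],
       [   0. ,    0.1,    1. , 1335.4],
       [   0. ,    0. ,    0. ,    1. ]])}
0.1 [217.7 611.9 230.5] [[ 0.3 -0.  -0.9]
 [ 0.9 -0.   0.3]
 [-0.  -1.  -0. ]] [-0.2  0.5  1. ]
bracket_leg side [(array([224.3, 301.8]), 0.69)]
bracket_leg top [(array([353.9, 207. ]), 0.96)]
    (array([ 457. , -280.4,   24.9]), np.float64(13.093537959698171))
bracket_corner side []
bracket_corner top [(array([344.9, 192.4]), 0.8)]
stop_handle side [(array([295.2, 132.3]), 0.87)]
stop_handle top [(array([215. , 147.3]), 0.73)]
    (array([621.2, 147. , 139.8]), np.float64(8.277656115030236))
stop_hinge side [(array([285.6, 163.1]), 0.82)]
stop_hinge top []
gauge_corner side [(array([277.1, 177.5]), 0.69)]
gauge_corner top []
fixture side [(array([263.4, 188.1]), 0.85)]
fixture top [(array([237.4, 180.9]), 0.71)]
    (array([542.9,  87. , -11.3]), np.float64(13.653189778599032))
can_red side [(array([278. , 125.3]), 0.57)]
can_red top [(array([150.6, 168.3]), 0.7)]
    (array([587.4, 366. ,   3.5]), np.float64(0.016832161590327886))
can_black side [(array([235.9, 117.2]), 0.79), (array([277.6, 126.2]), 0.42)]
can_black top [(array([137.5, 212.7]), 0.92)]
    (array([445.1, 401.7,   8.4]), np.float64(1.3514049998000748))
jar_blue side [(array([302.6, 313.4]), 0.64)]
jar_blue top [(array([354.9, 161.8]), 0.59)]
    (array([ 613.6, -292.6,   -2.8]), np.float64(1.704359501621455))
```

View pictures.

View pics/side0.png

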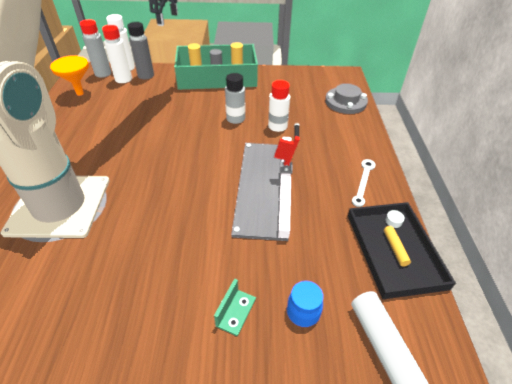

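View pics/top0.png

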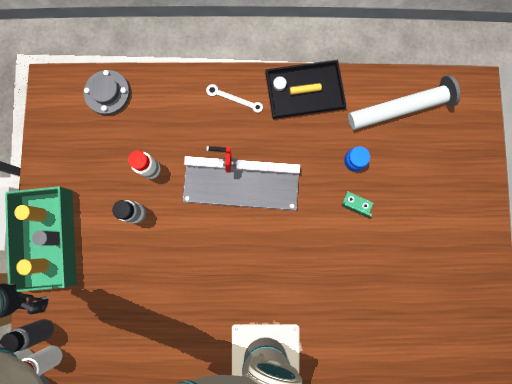

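```bash
python3 - <<'E'
import cv2
a=cv2.imread('pics/side0.png');b=cv2.imread('pics/top0.png')
cv2.imwrite('pics/s1.png',cv2.resize(a[100:250,190:350],None,fx=5,fy=4,interpolation=cv2.INTER_CUBIC)[:600])
cv2.imwrite('pics/s2.png',cv2.resize(a[260:350,180:340],None,fx=5,fy=5,interpolation=cv2.INTER_CUBIC))
cv2.imwrite('pics/t1.png',cv2.resize(b[120:240,180:310],None,fx=5,fy=5,interpolation=cv2.INTER_CUBIC))
cv2.imwrite('pics/t2.png',cv2.resize(b[135:235,310:410],None,fx=6,fy=6,interpolation=cv2.INTER_CUBIC))
E
```

```text
(no output)
```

View pics/s1.png

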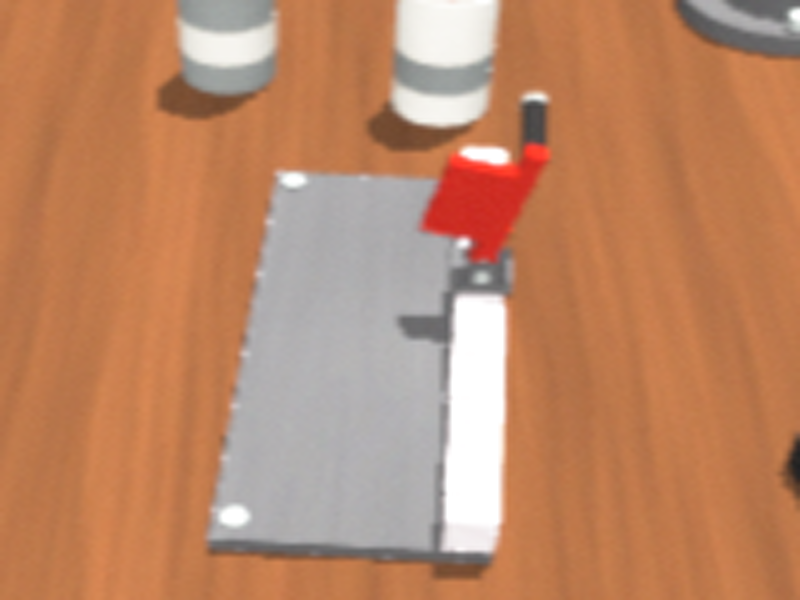

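View pics/t1.png

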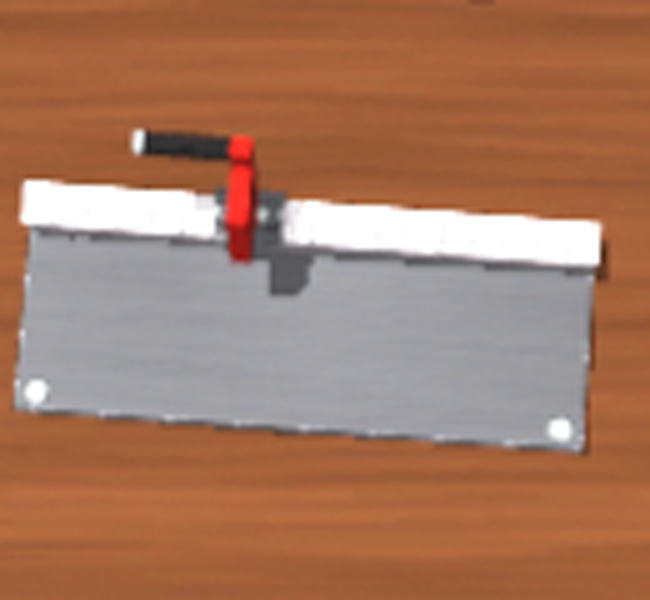

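View pics/t2.png

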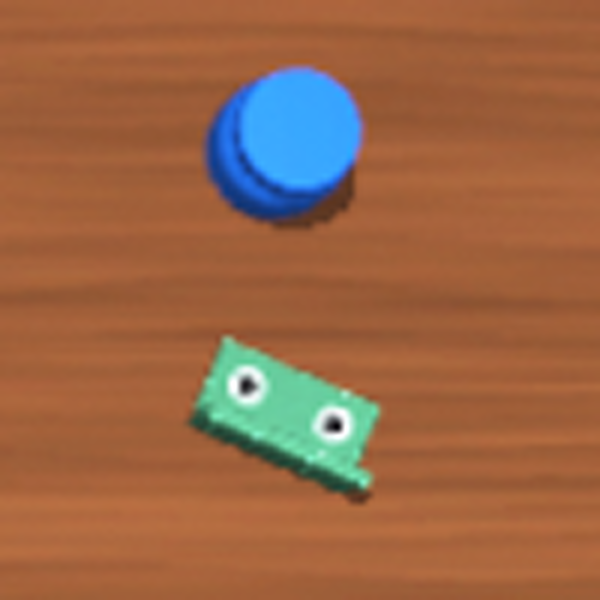

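View pics/s2.png

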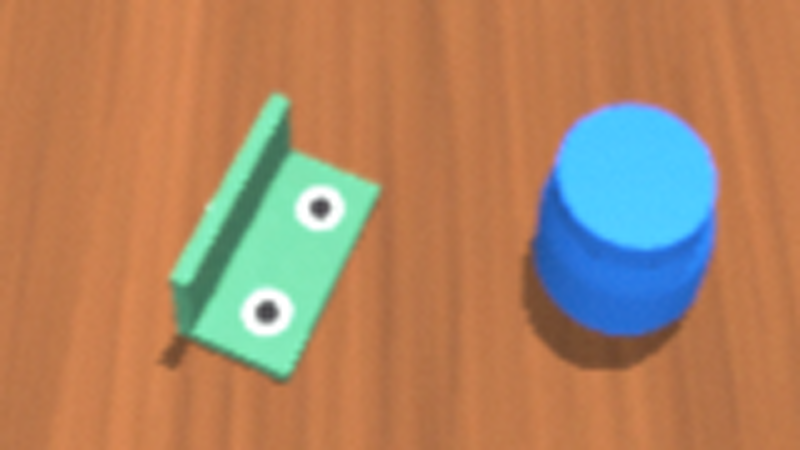

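```bash
cat > fit.py <<'E'
from h import *
from scipy.optimize import least_squares
np.set_printoptions(precision=1,suppress=True)
def T2(p,P):
    c,s=np.cos(p[2]),np.sin(p[2]);return np.array([p[0]+c*P[0]-s*P[1],p[1]+s*P[0]+c*P[1],P[2]])
def fit(feats,x0,z=None):
    f=lambda p:np.concatenate([proj(n,T2(p,P))-np.array(u) for n,P,u in feats])
    r=least_squares(f,x0,loss='soft_l1');print(r.x[:2],np.degrees(r.x[2]))
    for (n,P,u),e in zip(feats,f(r.x).reshape(-1,2)): print('  ',n,P,e)
    return r.x
def c(u,sx,sy,ox,oy): return ((u[0]+.5)/sx-.5+ox,(u[1]+.5)/sy-.5+oy)
s1=lambda *u:c(u,5,4,190,100)
s2=lambda *u:c(u,5,5,180,260)
t1=lambda *u:c(u,5,5,180,120)
t2=lambda *u:c(u,6,6,310,135)
E
python3 - <<'E'
from fit import *
F=[('top',(-70,-180,12),t1(583,447)),('top',(-70,180,12),t1(16,408)),('top',(70,180,42),t1(24,180)),('top',(45,180,42),t1(21,225)),('top',(70,-180,42),t1(601,222)),('top',(45,-180,42),t1(600,267))]
G=[('side',(-70,-180,12),s1(212,540)),('side',(-70,180,12),s1(278,172)),('side',(45,-180,42),s1(445,525)),('side',(70,-180,42),s1(500,525))]
for X in(F,G,F+G): fit(X,[540,80,-.05])
B=[('top',(46,45,8),t2(226,337)),('top',(46,-45,8),t2(380,408)),('top',(-4,-45,50),t2(362,495)),('top',(4,-45,50),t2(374,473))]
C=[('side',(46,45,8),s2(381,187)),('side',(46,-45,8),s2(288,376)),('side',(46,-45,0),s2(287,383)),('side',(-4,-45,50),s2(172,278)),('side',(-4,45,50),s2(274,94)),('side',(4,45,50),s2(289,97))]
for X in(B,C,B+C): fit(X,[450,-280,-.3])
E
```

```text
[537.9  75.7] -3.8313908282778457
   top (-70, -180, 12) [0.1 0.5]
   top (-70, 180, 12) [-0.5  0.3]
   top (70, 180, 42) [0.4 0.4]
   top (45, 180, 42) [ 0.2 -0.7]
   top (70, -180, 42) [0.  0.1]
   top (45, -180, 42) [-0.2 -1. ]
[537.9  75.4] -4.104809626136261
   side (-70, -180, 12) [-0.8  0.2]
   side (-70, 180, 12) [0.1 0.1]
   side (45, -180, 42) [ 0.5 -0.5]
   side (70, -180, 42) [0.1 0.2]
[537.7  75.6] -3.9576492599312556
   top (-70, -180, 12) [0.1 0.7]
   top (-70, 180, 12) [-0.5  0.2]
   top (70, 180, 42) [0.4 0.4]
   top (45, 180, 42) [ 0.3 -0.8]
   top (70, -180, 42) [0.1 0.3]
   top (45, -180, 42) [-0.2 -0.8]
   side (-70, -180, 12) [-0.7  0.2]
   side (-70, 180, 12) [-0.1  0.1]
   side (45, -180, 42) [ 0.6 -0.6]
   side (70, -180, 42) [0.2 0. ]
[ 455.7 -284.3] -24.98786463705448
   top (46, 45, 8) [0.  0.1]
   top (46, -45, 8) [0.  0.2]
   top (-4, -45, 50) [ 0.5 -0.9]
   top (4, -45, 50) [-0.5  0.4]
[ 455.4 -283.5] -23.917444777623654
   side (46, 45, 8) [-0.  -0.2]
   side (46, -45, 8) [ 0. -0.]
   side (46, -45, 0) [0.3 0.3]
   side (-4, -45, 50) [-0.5  0. ]
   side (-4, 45, 50) [-0.1 -0.5]
   side (4, 45, 50) [0.3 0.3]
[ 455.4 -283.7] -24.10153698032627
   top (46, 45, 8) [-0.5  0.3]
   top (46, -45, 8) [-0.3  0. ]
   top (-4, -45, 50) [ 0.4 -1. ]
   top (4, -45, 50) [-0.7  0.3]
   side (46, 45, 8) [ 0. -0.]
   side (46, -45, 8) [-0.1  0.1]
   side (46, -45, 0) [0.2 0.4]
   side (-4, -45, 50) [-0.6  0.1]
   side (-4, 45, 50) [-0.1 -0.4]
   side (4, 45, 50) [0.4 0.4]
```

```bash
python3 - <<'E'
from fit import *
p=[537.7,75.6,np.radians(-3.95)]
def H(g,a,y): return T2(p,(57.5-90*np.cos(a),g+y,56+90*np.sin(a)))
obs=[('top',39.5,(215,147.3)),('side',39.5,(295.2,132.3)),('top',67,t1(140,142)),('side',67,s1(536,98)),('top',12,t1(230,148)),('side',12,s1(536,150))]
f=lambda q:np.concatenate([proj(n,H(q[0],q[1],y))-np.array(u) for n,y,u in obs])
r=least_squares(f,[50,1.6],loss='soft_l1');g,a=r.x;print(g,a);print(f(r.x).reshape(-1,2))
hg=T2(p,(57.5,g+6,56));print('hinge',hg,proj('side',hg)); print('handle',H(g,a,39.5))
gc=T2(p,(45,g,12));print('gauge',gc,proj('side',gc))
print('down handle',H(g,0,39.5))
o=manip.get_obs();print(o['t'],o['eef_rot'],o['eef_pos'])
for l,z in(('can_red',0),('can_black',0),('jar_blue',0)): print(l,[atz(n,finder.pinpoint(n,l)[0]['uv'],0) for n in('side','top')])
E
```

```text
34.94848770010998 1.800499773743297
[[ 0.8  1.3]
 [ 1.5 -0.9]
 [-1.3 -0. ]
 [-0.1  1.1]
 [-0.3  0.1]
 [-0.   0.6]]
hinge [597.9 112.5  56. ] [286.4 164.2]
handle [620.6 144.5 143.6]
gauge [585.  107.4  12. ] [280.8 176.9]
down handle [510.4 152.1  56. ]
1.0 [[ 0.3 -0.  -0.9]
 [ 0.9  0.   0.3]
 [ 0.  -1.   0. ]] [217.9 612.4 231.3]
can_red [array([587.8, 370.8,   0. ]), array([588.1, 366.8,   0. ])]
can_black [array([445., 414.,   0.]), array([445. , 403.9,   0. ])]
jar_blue [array([ 614.1, -293.8,   -0. ]), array([ 612.2, -291.9,    0. ])]
```

```bash
cat > st.py <<'E'
from h import *
np.set_printoptions(precision=2,suppress=True)
o=manip.get_obs();R=np.array(o['eef_rot']);print(o['t'],np.array(o['eef_pos']),'head',np.degrees(np.arctan2(R[1,0],R[0,0])),'tilt',R[:,1],'F',np.array(o['wrist_force']),'M',np.array(o['moment']),'g',o['grip_width'],np.array(o['joint_positions']))
E
python3 st.py
```

```text
1.3 [217.84 612.45 231.33] head 70.41637170323214 tilt [-0.  0. -1.] F [ 0.32  0.19 -0.84] M [-0.02 -0.02  0.01] g 0.9990751010981965 [-74.19  36.     2.2   86.94  -1.55  57.08  -1.15]
```

play_rows(targets="0 0 -60 0.28 -0.26 0 0.04;0 0 -60 0.28 -0.26 0 0.04;0 0 -60 0.28 -0.26 0 0.04;0 0 -60 0.28 -0.26 0 0.04;0 0 -60 0.28 -0.26 0 0.04;0 0 -60 0.28 -0.26 0 0.04;0 0 -60 0.28 -0.26 0 0.04;0 0 -60 0.28 -0.26 0 0.04")

```text
t: 2.1
eef_pos: [501.0, 348.6, 231.7]
eef_rot: [[0.985, 0.002, -0.174], [0.174, -0.002, 0.985], [0.002, -1.0, -0.002]]
wrist_force: [0.1, 0.3, -1.0]
grip_width: 0.468
```

```bash
python3 st.py
```

```text
2.1 [501.03 348.57 231.67] head 9.997210653079033 tilt [ 0. -0. -1.] F [ 0.13  0.27 -1.01] M [-0.01 -0.06 -0.  ] g 0.46848335035431105 [-49.21  33.74  18.9   94.   -12.61  54.32 -15.9 ]
```

play_rows(targets="0 0 -14.4 0.123 -0.208 -0.036 0.045;0 0 -14.4 0.123 -0.208 -0.036 0.045;0 0 -14.4 0.123 -0.208 -0.036 0.045;0 0 -14.4 0.123 -0.208 -0.036 0.045;0 0 -14.4 0.123 -0.208 -0.036 0.045;0 0 -14.4 0.123 -0.208 -0.036 0.045;0 0 -14.4 0.123 -0.208 -0.036 0.045")

```text
t: 2.8
eef_pos: [621.2, 143.0, 195.0]
eef_rot: [[0.997, -0.0, 0.073], [-0.073, -0.0, 0.997], [-0.0, -1.0, -0.0]]
wrist_force: [-1.1, 0.8, 0.1]
grip_width: 0.526
```

```bash
python3 st.py; python3 - <<'E'
from h import *
a=grab('side','a.png');b=grab('top','b.png')
import cv2
f=lambda i,n:cv2.imwrite('pics/'+n,cv2.cvtColor(cv2.resize(i,None,fx=5,fy=5,interpolation=cv2.INTER_CUBIC),cv2.COLOR_RGB2BGR))
f(a[80:200,230:370],'s3.png');f(b[90:210,160:300],'t3.png')
E
```

```text
2.8 [621.15 142.96 195.04] head -4.158412497422038 tilt [-0. -0. -1.] F [-1.14  0.76  0.05] M [ 0.01 -0.    0.  ] g 0.5259371584300949 [-27.82  38.66  20.95  91.66 -16.3   52.74  -5.29]
```

View pics/s3.png

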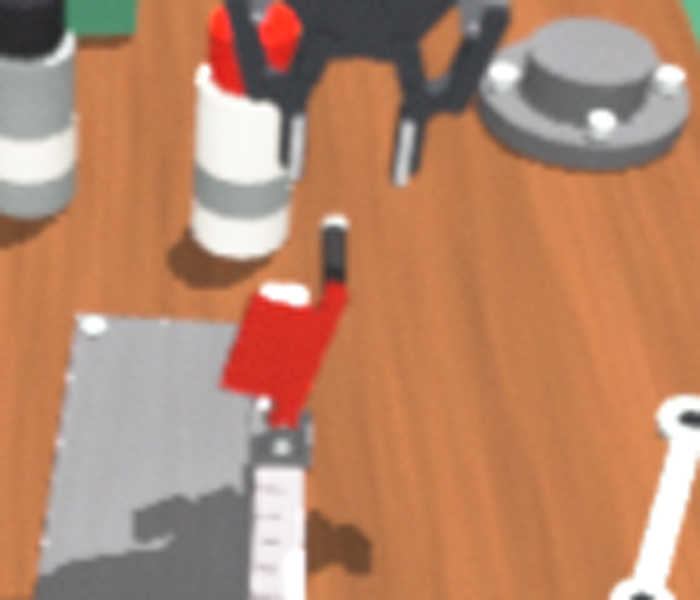

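View pics/t3.png

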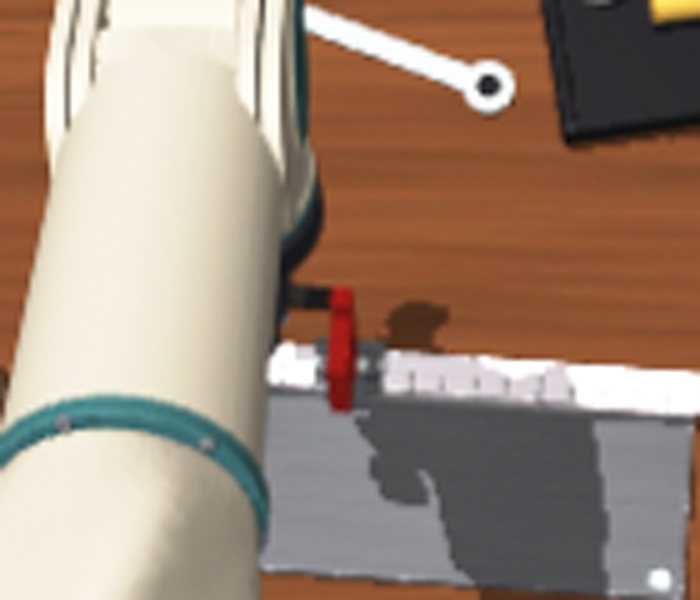

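play_rows(targets="0 0 0 0 0 -0.035 0.045;0 0 0 0 0 -0.07 0.04;0 0 0 0 0 -0.07 0.028;0 0 0 0 0 -0.07 0.028;0 0 0 0 0 -0.07 0.028")

```text
t: 3.4
eef_pos: [622.0, 145.5, 127.3]
eef_rot: [[0.998, 0.003, 0.068], [-0.068, 0.001, 0.998], [0.003, -1.0, 0.001]]
wrist_force: [0.4, -0.1, -0.2]
grip_width: 0.327
```

play_rows(targets="0 0 0 -0.012 0.001 0.001 0.028;0 0 0 -0.024 0.0015 0.002 0.028;0 0 0 -0.036 0.0025 0.001 0.028;0 0 0 -0.048 0.003 -0.001 0.028;0 0 0 -0.06 0.004 -0.005 0.028;0 0 0 -0.07 0.005 -0.01 0.028;0 0 0 -0.07 0.005 -0.01 0.028")

```text
t: 4.1
eef_pos: [549.9, 150.1, 116.0]
eef_rot: [[0.998, -0.0, 0.069], [-0.069, 0.001, 0.998], [-0.0, -1.0, 0.001]]
wrist_force: [-0.2, -0.3, -0.3]
grip_width: 0.331
```

```bash
python3 st.py; python3 - <<'E'
from h import *
a=grab('side','a.png')
import cv2
f=lambda i,n:cv2.imwrite('pics/'+n,cv2.cvtColor(cv2.resize(i,None,fx=5,fy=5,interpolation=cv2.INTER_CUBIC),cv2.COLOR_RGB2BGR))
f(a[80:200,230:370],'s4.png')
E
```

```text
4.1 [549.85 150.1  116.  ] head -3.9370214392750644 tilt [-0.  0. -1.] F [-0.19 -0.33 -0.31] M [-0.03  0.01 -0.03] g 0.33080752231589156 [-29.63  39.54  18.19 106.33 -19.3   37.15  -3.75]
```

View pics/s4.png

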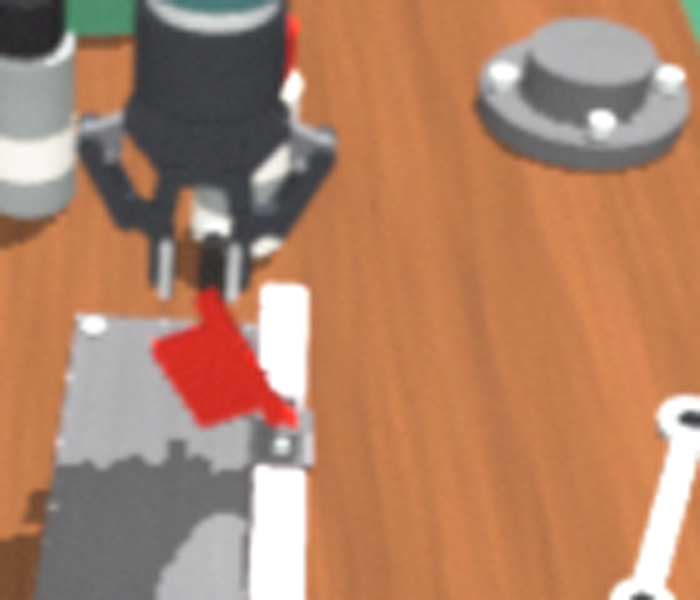

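play_rows(targets="0 0 0 0 0 -0.002 0.005;0 0 0 0 0 -0.003 0.005;0 0 0 0 0 -0.003 0.005;0 0 0 -0.007 0 -0.008 0.005;0 0 0 -0.014 0.001 -0.015 0.005;0 0 0 -0.022 0.0015 -0.024 0.005;0 0 0 -0.028 0.002 -0.034 0.005;0 0 0 -0.032 0.002 -0.044 0.005")

```text
t: 4.95
eef_pos: [518.4, 152.1, 71.7]
eef_rot: [[0.998, -0.001, 0.069], [-0.069, 0.001, 0.998], [-0.001, -1.0, 0.001]]
wrist_force: [-4.1, 1.5, 9.0]
grip_width: 0.142
```

play_rows(targets="0 0 0 -0.003 0 -0.01 0.005;0 0 0 -0.006 0.0005 -0.02 0.005;0 0 0 -0.007 0.0005 -0.03 0.005;0 0 0 -0.007 0.0005 -0.037 0.005;0 0 0 -0.007 0.0005 -0.037 0.005")

```text
t: 5.45
eef_pos: [510.3, 152.6, 33.3]
eef_rot: [[0.998, -0.004, 0.069], [-0.069, 0.001, 0.998], [-0.004, -1.0, 0.0]]
wrist_force: [-4.2, 2.2, 1.9]
grip_width: 0.14
```

```bash
python3 st.py; python3 - <<'E'
from h import *
a=grab('side','a.png')
import cv2
f=lambda i,n:cv2.imwrite('pics/'+n,cv2.cvtColor(cv2.resize(i,None,fx=5,fy=5,interpolation=cv2.INTER_CUBIC),cv2.COLOR_RGB2BGR))
f(a[80:200,230:370],'s5.png')
E
```

```text
5.45 [510.25 152.64  33.29] head -3.9460830943779004 tilt [-0.  0. -1.] F [-4.17  2.24  1.85] M [ 0.42  0.52 -0.06] g 0.14019754163325848 [-27.92  45.03  12.79 114.01 -23.29  23.62  -1.2 ]
```

View pics/s5.png

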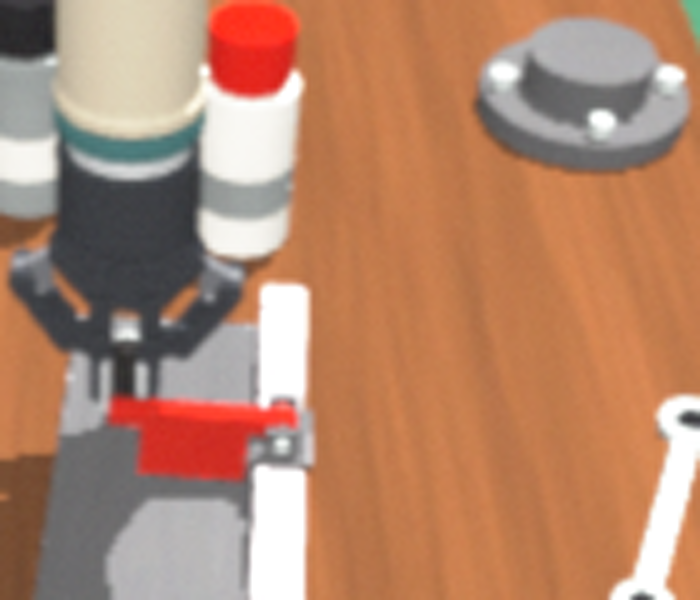

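play_rows(targets="0 0 0 0 0 -0.003 0.005;0 0 0 0 0 -0.006 0.005;0 0 0 0 0 -0.006 0.005")

```text
t: 5.8
eef_pos: [510.2, 152.7, 30.5]
eef_rot: [[0.998, -0.004, 0.069], [-0.069, 0.002, 0.998], [-0.004, -1.0, 0.002]]
wrist_force: [-10.2, 1.8, 28.6]
grip_width: 0.142
```

play_rows(targets="0 0 0 0 0 0.004 0.03;0 0 0 0 0 0.006 0.034;0 0 0 0 0 0.006 0.034;0 0 0 0 0 0.05 0.034;0 0 0 0 0 0.1 0.034;0 0 -5 -0.01 -0.05 0.11 0.034;0 0 -10 -0.02 -0.1 0.11 0.034;0 0 -15 -0.03 -0.15 0.11 0.034")

```text
t: 6.6
eef_pos: [483.0, 4.4, 138.8]
eef_rot: [[0.945, 0.002, 0.327], [-0.327, -0.0, 0.945], [0.002, -1.0, 0.0]]
wrist_force: [1.4, -0.3, 1.0]
grip_width: 0.399
```

play_rows(targets="0 0 -5.2 -0.026 -0.286 -0.02 0.034;0 0 -5.2 -0.026 -0.286 -0.02 0.034;0 0 -5.2 -0.026 -0.286 -0.02 0.034;0 0 -5.2 -0.026 -0.286 -0.02 0.034;0 0 -5.2 -0.026 -0.286 -0.02 0.034;0 0 -5.2 -0.026 -0.286 -0.02 0.034;0 0 -5.2 -0.026 -0.286 -0.02 0.034;0 0 -5.2 -0.026 -0.286 -0.02 0.034")

```text
t: 7.4
eef_pos: [456.0, -281.3, 117.7]
eef_rot: [[0.911, -0.001, 0.412], [-0.412, 0.0, 0.911], [-0.001, -1.0, -0.0]]
wrist_force: [-0.2, 1.1, -0.2]
grip_width: 0.398
```

```bash
python3 st.py; cat > look.py <<'E'
import sys
from h import *
# look.py tag side:x0,y0,x1,y1,scale top:...
for a in sys.argv[2:]:
    n,r=a.split(':');x0,y0,x1,y1,s=map(int,r.split(','))
    im=grab(n,'raw_%s_%s.png'%(sys.argv[1],n))
    cv2.imwrite('pics/%s_%s.png'%(sys.argv[1],n),cv2.cvtColor(cv2.resize(im[y0:y1,x0:x1],None,fx=s,fy=s,interpolation=cv2.INTER_CUBIC),cv2.COLOR_RGB2BGR))
E
python3 look.py c side:180,130,330,350,3
```

```text
7.4 [ 455.96 -281.31  117.73] head -24.341871737325324 tilt [-0.  0. -1.] F [-0.19  1.06 -0.21] M [0.06 0.01 0.03] g 0.3977118376398467 [ 16.11  37.44  19.16 111.6  -20.69  34.33  24.53]
```

View pics/c_side.png

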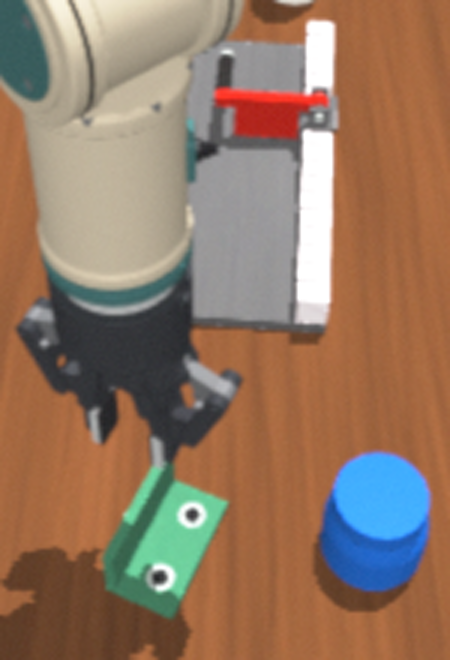

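play_rows(targets="0 0 0 0 0 -0.04 0.034;0 0 0 0 0 -0.08 0.034;0 0 0 0 0 -0.098 0.034;0 0 0 0 0 -0.098 0.034")

```text
t: 7.85
eef_pos: [455.5, -277.0, 17.8]
eef_rot: [[0.913, -0.005, 0.407], [-0.407, 0.004, 0.913], [-0.006, -1.0, 0.002]]
wrist_force: [-0.3, -0.2, -0.3]
grip_width: 0.399
```

play_rows(targets="0 0 0 0 0 0 0.02;0 0 0 0 0 0 0.01;0 0 0 0 0 0 0.002;0 0 0 0 0 0 0.0;0 0 0 0 0 0 0.0;0 0 0 0 0 0 0.0")

```text
t: 8.45
eef_pos: [457.7, -280.1, 21.7]
eef_rot: [[0.912, 0.002, 0.409], [-0.409, -0.0, 0.912], [0.002, -1.0, 0.001]]
wrist_force: [0.6, 1.0, 6.2]
grip_width: 0.083
```

```bash
python3 st.py; python3 look.py d side:180,250,340,360,5 top:310,135,410,235,6
```

```text
8.45 [ 457.7  -280.12   21.72] head -24.149432219331167 tilt [ 0. -0. -1.] F [0.59 1.03 6.21] M [0.27 0.04 0.02] g 0.08287705388021427 [ 20.17  46.34  12.85 113.83 -25.15  22.37  28.42]
```

View pics/d_side.png

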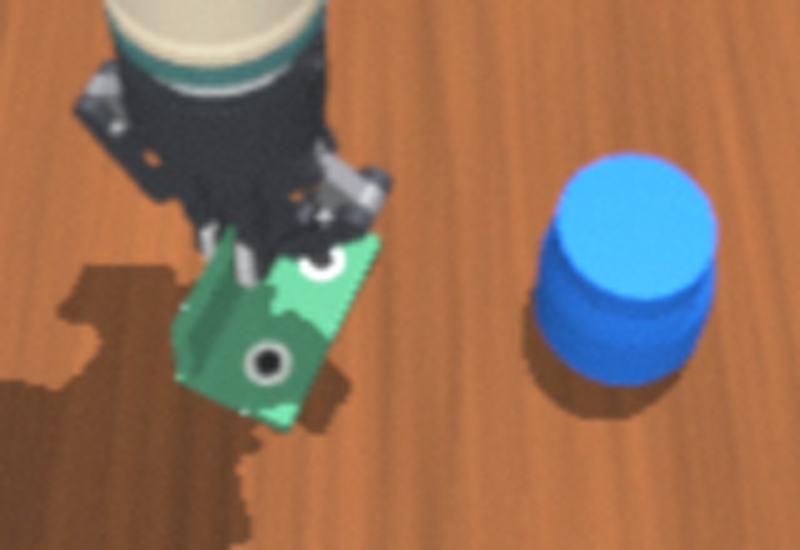

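play_rows(targets="0 0 0 0 0 0.015 0;0 0 0 0 0 0.035 0;0 0 0 0 0 0.06 0;0 0 5 0.005 0.025 0.065 0;0 0 10 0.015 0.06 0.065 0;0 0 15 0.025 0.1 0.065 0;0 0 20.2 0.035 0.14 0.065 0;0 0 20.2 0.045 0.18 0.065 0")

```text
t: 9.35
eef_pos: [501.2, -98.6, 85.3]
eef_rot: [[0.998, -0.001, 0.068], [-0.068, 0.001, 0.998], [-0.001, -1.0, 0.0]]
wrist_force: [0.8, -0.2, -5.6]
grip_width: 0.085
```

play_rows(targets="0 0 0 0.01 0.04 0 0;0 0 0 0.018 0.08 0 0;0 0 0 0.023 0.12 0 0;0 0 0 0.025 0.145 0 0;0 0 0 0.025 0.155 0 0;0 0 0 0.025 0.155 0 0;0 0 0 0.025 0.155 0 0;0 0 0 0.025 0.155 0 0")

```text
t: 10.15
eef_pos: [526.4, 52.3, 85.4]
eef_rot: [[0.997, -0.0, 0.073], [-0.073, -0.001, 0.997], [-0.0, -1.0, -0.001]]
wrist_force: [0.5, -1.4, -5.9]
grip_width: 0.083
```

```bash
python3 st.py; python3 look.py e side:190,120,350,270,5 top:180,120,310,240,5
```

```text
10.15 [526.44  52.27  85.39] head -4.169747941810018 tilt [-0. -0. -1.] F [ 0.46 -1.39 -5.93] M [0.02 0.08 0.02] g 0.08327468958814838 [-19.81  39.92  16.87 113.71 -22.08  29.45   8.57]
```

View pics/e_side.png

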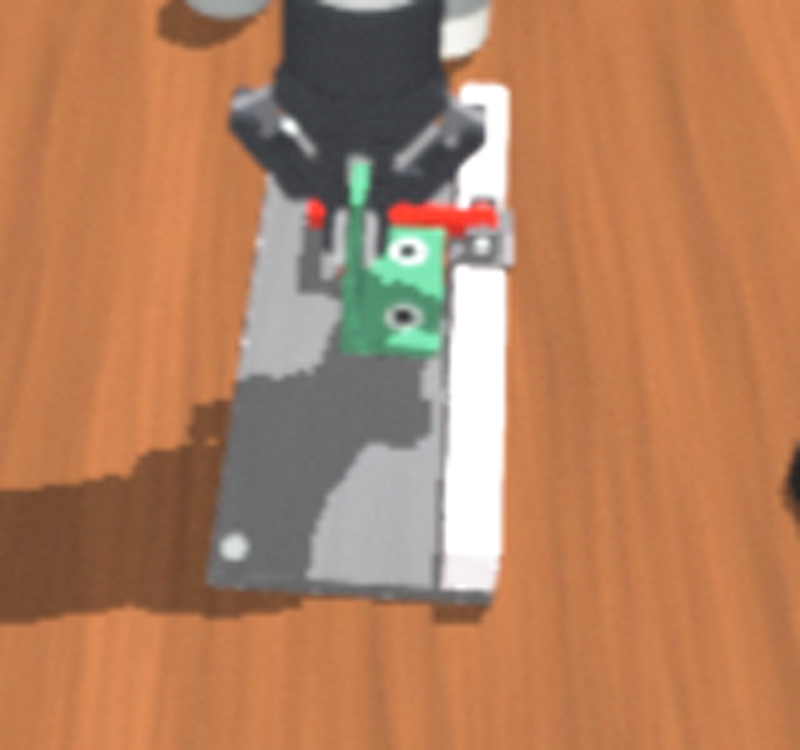

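View pics/e_top.png

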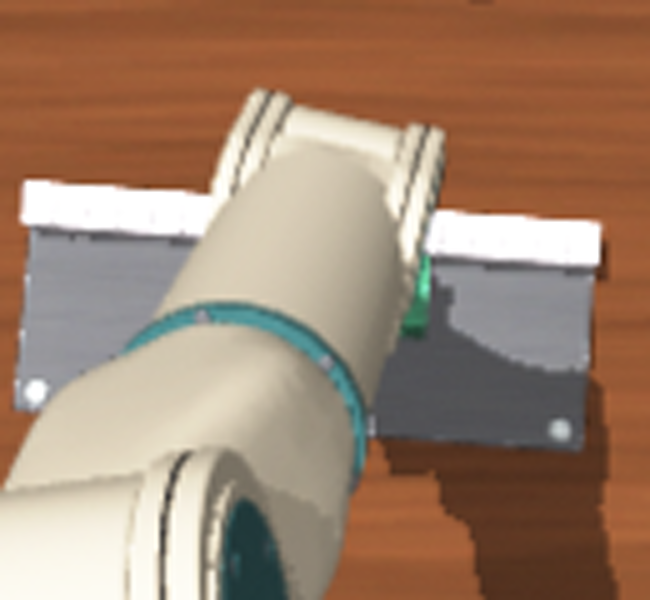

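```bash
python3 - <<'E'
from fit import *
F=[((46,45,8+63.7),(445,225)),((46,-45,8+63.7),(440,350)),((-4,-45,63.7),(341,353))]
s=lambda *u:c(u,5,5,190,120)
fit([('side',P,s(*u)) for P,u in F],[526,50,-.07])
E
```

```text
[525.8  48. ] -3.6574917432054073
   side (46, 45, 71.7) [-0.   0.6]
   side (46, -45, 71.7) [ 0.1 -0.5]
   side (-4, -45, 63.7) [-0. -0.]
```

play_rows(targets="0 0 0 0 0 -0.015 0;0 0 0 0 0 -0.03 0;0 0 0 0 0 -0.042 0;0 0 0 0 0 -0.049 0;0 0 0 0 0 -0.05 0;0 0 0 0 0 -0.05 0")

```text
t: 10.85
eef_pos: [526.8, 54.5, 35.3]
eef_rot: [[0.998, 0.0, 0.07], [-0.07, -0.0, 0.998], [0.0, -1.0, -0.0]]
wrist_force: [0.8, -0.7, -5.3]
grip_width: 0.083
```

play_rows(targets="0 0 0 0 0 -0.001 0;0 0 0 0 0 -0.002 0;0 0 0 0 0 -0.002 0")

```text
t: 11.15
eef_pos: [527.1, 54.8, 33.8]
eef_rot: [[0.998, 0.001, 0.069], [-0.069, 0.0, 0.998], [0.001, -1.0, 0.0]]
wrist_force: [-0.4, 0.6, -3.8]
grip_width: 0.085
```

play_rows(targets="0 0 0 0 0 -0.001 0;0 0 0 0 0.003 -0.001 0;0 0 0 0.0005 0.006 -0.001 0;0 0 0 0.0005 0.009 -0.001 0;0 0 0 0.001 0.012 -0.001 0;0 0 0 0.001 0.012 -0.001 0")

```text
t: 11.75
eef_pos: [529.2, 64.6, 33.7]
eef_rot: [[0.997, 0.004, 0.071], [-0.071, -0.002, 0.997], [0.004, -1.0, -0.002]]
wrist_force: [-0.6, -3.7, 4.3]
grip_width: 0.076
```

play_rows(targets="0 0 0 0 0.001 0 0;0 0 0 0 0.002 0 0;0 0 0 0 0.003 0 0;0 0 0 0 0.003 0 0")

```text
t: 12.15
eef_pos: [529.3, 67.1, 33.7]
eef_rot: [[0.997, 0.004, 0.072], [-0.072, -0.003, 0.997], [0.004, -1.0, -0.002]]
wrist_force: [-1.2, -6.3, 4.0]
grip_width: 0.081
```

play_rows(targets="0 0 0 0 0.001 0 0;0 0 0 0 0.002 0 0;0 0 0 0 0.002 0 0;0 0 0 0 0.002 0 0")

```text
t: 12.55
eef_pos: [529.5, 69.1, 33.7]
eef_rot: [[0.997, 0.004, 0.072], [-0.072, -0.002, 0.997], [0.004, -1.0, -0.002]]
wrist_force: [0.8, -5.3, 5.4]
grip_width: 0.083
```

play_rows(targets="0 0 0 0 0.001 0 0;0 0 0 0 0.002 0 0;0 0 0 0 0.002 0 0;0 0 0 0 0.002 0 0")

```text
t: 12.95
eef_pos: [529.5, 70.0, 33.7]
eef_rot: [[0.997, 0.004, 0.073], [-0.073, -0.004, 0.997], [0.005, -1.0, -0.003]]
wrist_force: [0.3, -8.5, 4.8]
grip_width: 0.088
```

play_rows(targets="0 0 0 0 0.001 0 0;0 0 0 0 0.002 0 0;0 0 0 0 0.002 0 0;0 0 0 0 0.002 0 0")

```text
t: 13.35
eef_pos: [529.4, 70.0, 33.7]
eef_rot: [[0.997, 0.004, 0.074], [-0.074, -0.006, 0.997], [0.005, -1.0, -0.005]]
wrist_force: [-0.5, -11.8, 5.3]
grip_width: 0.086
```

play_rows(targets="0 0 0 0.0015 -0.001 0 0;0 0 0 0.003 -0.0015 0 0;0 0 0 0.0045 -0.0015 0 0;0 0 0 0.006 -0.0015 0 0;0 0 0 0.006 -0.0015 0 0")

```text
t: 13.85
eef_pos: [529.5, 70.0, 33.7]
eef_rot: [[0.997, -0.007, 0.073], [-0.073, -0.003, 0.997], [-0.007, -1.0, -0.004]]
wrist_force: [-12.5, -9.3, 17.1]
grip_width: 0.078
```

play_rows(targets="0 0 0 0.001 0 0 0;0 0 0 0.002 0 0 0;0 0 0 0.002 0 0 0;0 0 0 0.002 0 0 0")

```text
t: 14.25
eef_pos: [529.5, 70.0, 33.8]
eef_rot: [[0.997, -0.011, 0.073], [-0.073, -0.003, 0.997], [-0.01, -1.0, -0.004]]
wrist_force: [-16.3, -9.6, 23.2]
grip_width: 0.084
```

play_rows(targets="0 0 0 0.001 0 0 0;0 0 0 0.002 0 0 0;0 0 0 0.002 0 0 0;0 0 0 0.002 0 0 0")

```text
t: 14.65
eef_pos: [529.5, 70.0, 33.8]
eef_rot: [[0.997, -0.014, 0.073], [-0.073, -0.003, 0.997], [-0.014, -1.0, -0.004]]
wrist_force: [-20.1, -9.2, 26.8]
grip_width: 0.082
```

```bash
python3 look.py f side:190,120,350,270,5
```

```text
(no output)
```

View pics/f_side.png

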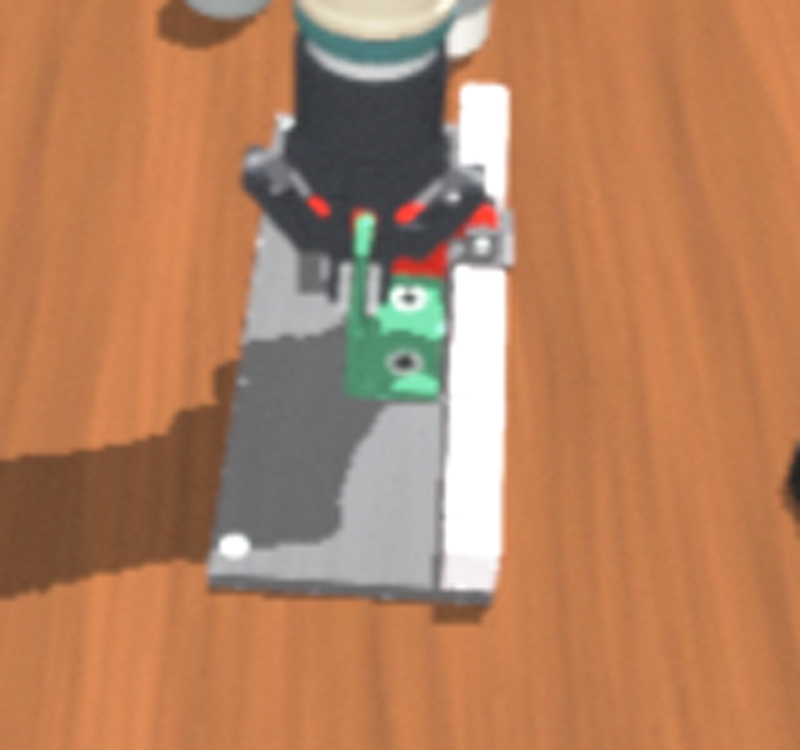

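```bash
python3 - <<'E'
from fit import *
s=lambda *u:c(u,5,5,190,120)
F=[((46,45,20),(445,278)),((46,-45,12),(440,400)),((-4,-45,12),(345,396))]
fit([('side',P,s(*u)) for P,u in F],[526,50,-.07])
p=[537.7,75.6,np.radians(-3.95)]
inv=lambda u:((u[0]-190+.5)*5-.5,(u[1]-120+.5)*5-.5)
for P in[(45,-55,12),(45,-55,42),(45,-100,12),(45,-100,42),(45,-180,12),(45,-180,42),(70,-180,42),(45,180,42),(70,180,42)]: print(P,np.array(inv(proj('side',T2(p,P)))))
# gauged prediction
q=[536,65.6,p[2]]
for P in[(46,45,20),(46,-45,12),(-4,-45,12),(4,45,62),(-4,45,62)]: print('br',P,np.array(inv(proj('side',T2(q,P)))))
E
python3 - <<'E'
import cv2
a=cv2.imread('pics/raw_f_side.png')
cv2.imwrite('pics/f2.png',cv2.resize(a[165:215,240:300],None,fx=12,fy=12,interpolation=cv2.INTER_NEAREST))
E
```

```text
[529.5  66.3] -3.963382737595041
   side (46, 45, 20) [ 0.  -0.5]
   side (46, -45, 12) [-0.1  0.4]
   side (-4, -45, 12) [0.1 0. ]
(45, -55, 12) [451.6 403. ]
(45, -55, 42) [455.1 363.8]
(45, -100, 12) [449.2 466.9]
(45, -100, 42) [452.8 427.9]
(45, -180, 12) [444.6 591.6]
(45, -180, 42) [448.3 553.2]
(70, -180, 42) [501.1 556.6]
(45, 180, 42) [465.1  87.3]
(70, 180, 42) [506.1  89.6]
br (46, 45, 20) [456.8 276.5]
br (46, -45, 12) [451.6 403.1]
br (-4, -45, 12) [357.9 397.3]
br (4, 45, 62) [384.9 216. ]
br (-4, 45, 62) [370.3 215.1]
```

View pics/f2.png

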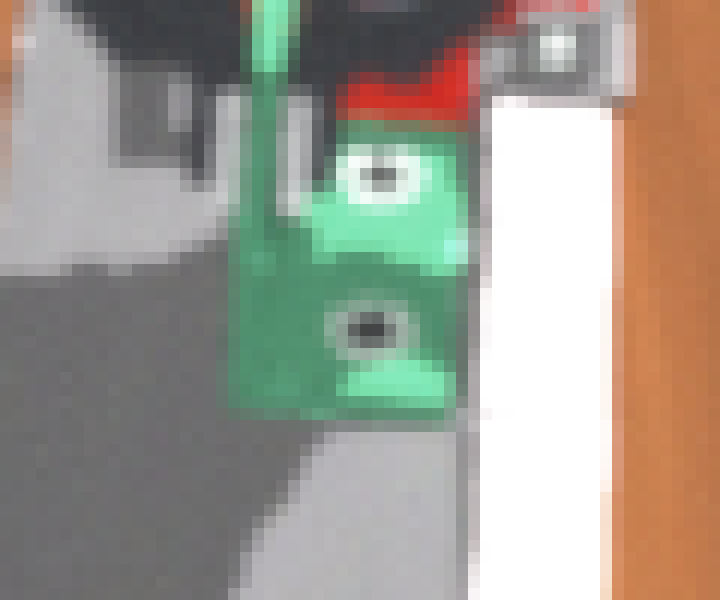

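play_rows(targets="0 0 0 -0.004 0 0 0;0 0 0 -0.007 0 0 0;0 0 0 -0.007 0.002 0 0;0 0 0 -0.007 0.003 0 0;0 0 0 -0.007 0.003 0 0;0 0 0 -0.007 0.003 0 0")

```text
t: 15.3
eef_pos: [529.6, 70.0, 33.7]
eef_rot: [[0.997, -0.001, 0.075], [-0.075, -0.007, 0.997], [-0.0, -1.0, -0.007]]
wrist_force: [-5.6, -15.7, 11.9]
grip_width: 0.085
```

play_rows(targets="0 0 0 -0.002 -0.003 0.0005 0;0 0 0 -0.002 -0.003 0.0005 0;0 0 0 -0.002 -0.003 0.0005 0.012;0 0 0 -0.002 -0.003 0.0005 0.02;0 0 0 -0.002 -0.003 0.0005 0.024;0 0 0 -0.002 -0.003 0.0005 0.024;0 0 0 -0.002 -0.003 0.0005 0.024")

```text
t: 16.0
eef_pos: [528.7, 74.7, 32.9]
eef_rot: [[0.998, 0.0, 0.069], [-0.069, 0.0, 0.998], [0.0, -1.0, 0.0]]
wrist_force: [-0.6, 0.7, 0.2]
grip_width: 0.28
```

```bash
python3 st.py
```

```text
16.0 [528.69  74.71  32.86] head -3.9483406490929487 tilt [ 0.  0. -1.] F [-0.63  0.74  0.21] M [-0.03 -0.01 -0.02] g 0.27955908218460046 [-19.9   45.18  13.64 114.02 -24.78  23.56   8.79]
```

play_rows(targets="0 0 0 0.0005 -0.005 -0.003 0.024;0 0 0 0.001 -0.009 -0.007 0.024;0 0 0 0.001 -0.009 -0.007 0.024;0 0 0 0.005 -0.009 -0.007 0.024;0 0 0 0.007 -0.009 -0.007 0.024;0 0 0 0.009 -0.0095 -0.007 0.024;0 0 0 0.010 -0.0095 -0.007 0.024;0 0 0 0.010 -0.0095 -0.007 0.024")

```text
t: 16.8
eef_pos: [537.2, 65.2, 25.7]
eef_rot: [[0.998, -0.003, 0.069], [-0.069, 0.001, 0.998], [-0.003, -1.0, 0.0]]
wrist_force: [-4.7, 1.3, 2.5]
grip_width: 0.281
```

play_rows(targets="0 0 0 0.002 0 0 0.024;0 0 0 0.004 0 0 0.024;0 0 0 0.004 0 0 0.024;0 0 0 0.004 0 0 0.024")

```text
t: 17.2
eef_pos: [542.0, 64.8, 25.7]
eef_rot: [[0.998, -0.001, 0.069], [-0.069, -0.0, 0.998], [-0.001, -1.0, -0.0]]
wrist_force: [-4.3, 0.3, 1.7]
grip_width: 0.277
```

play_rows(targets="0 0 0 0.001 0 0 0.024;0 0 0 0.002 0 0 0.024;0 0 0 0.002 0 0 0.024;0 0 0 0.002 0 0 0.024")

```text
t: 17.6
eef_pos: [543.5, 64.8, 25.6]
eef_rot: [[0.998, -0.002, 0.07], [-0.07, 0.0, 0.998], [-0.002, -1.0, 0.0]]
wrist_force: [-6.5, 0.8, 2.3]
grip_width: 0.282
```

play_rows(targets="0 0 0 0.001 0 0 0.024;0 0 0 0.002 0 0 0.024;0 0 0 0.002 0 0 0.024;0 0 0 0.002 0 0 0.024")

```text
t: 18.0
eef_pos: [543.4, 64.8, 25.6]
eef_rot: [[0.998, -0.006, 0.069], [-0.069, 0.001, 0.998], [-0.006, -1.0, 0.0]]
wrist_force: [-8.1, -0.4, 6.0]
grip_width: 0.284
```

```bash
python3 look.py g side:190,120,350,270,5
```

```text
(no output)
```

View pics/g_side.png

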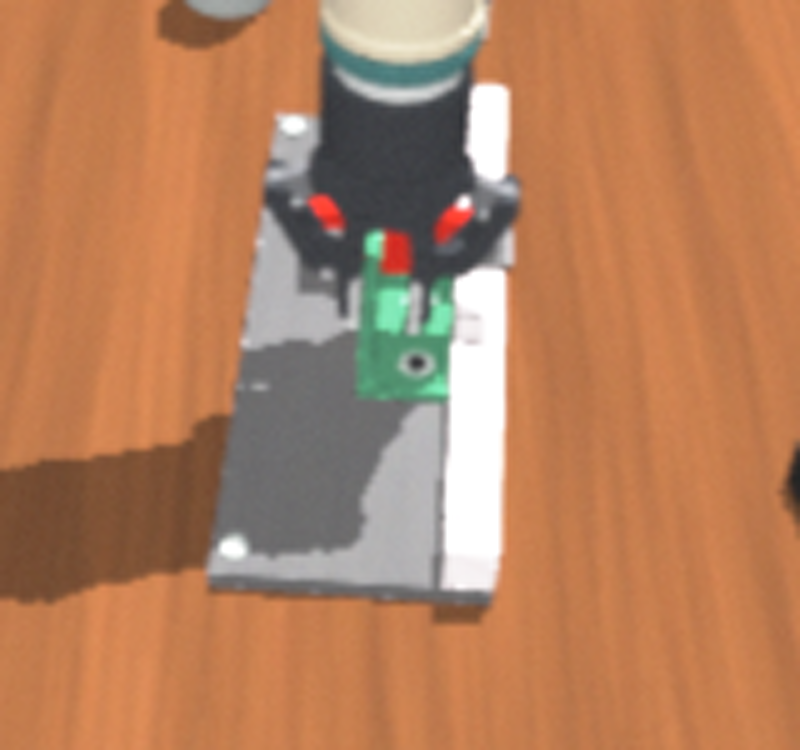

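play_rows(targets="0 0 0 0.001 0 0 0.024;0 0 0 0.001 0 0 0.024;0 0 0 -0.004 0 0 0.024;0 0 0 -0.008 0 0 0.024;0 0 0 -0.008 0 0.002 0.024;0 0 0 -0.008 0 0.035 0.024;0 0 0 -0.008 0 0.055 0.024;0 0 0 -0.008 -0.02 0.057 0.01")

```text
t: 18.85
eef_pos: [541.9, 47.8, 85.4]
eef_rot: [[0.998, 0.007, 0.065], [-0.065, 0.002, 0.998], [0.007, -1.0, 0.003]]
wrist_force: [0.2, 0.2, -1.0]
grip_width: 0.125
```

play_rows(targets="0 0 0 0.002 -0.03 0 0;0 0 0 0.002 -0.046 0 0;0 0 0 0.002 -0.046 -0.02 0;0 0 0 0.002 -0.046 -0.05 0;0 0 0 0.002 -0.046 -0.064 0;0 0 0 0.002 -0.046 -0.066 0;0 0 0 0.002 -0.046 -0.066 0;0 0 0 0.002 -0.046 -0.066 0")

```text
t: 19.65
eef_pos: [541.5, -1.3, 17.7]
eef_rot: [[0.998, 0.002, 0.069], [-0.069, -0.0, 0.998], [0.002, -1.0, -0.0]]
wrist_force: [1.1, 0.6, 0.3]
grip_width: 0.0
```

```bash
python3 st.py;python3 look.py i side:190,120,350,270,5
```

```text
19.65 [541.54  -1.26  17.73] head -3.9752575537484174 tilt [ 0. -0. -1.] F [1.11 0.64 0.33] M [ 0.02 -0.01 -0.02] g 0.00048215292395795205 [-10.71  46.88  12.16 113.07 -23.84  22.33  15.91]
```

View pics/i_side.png

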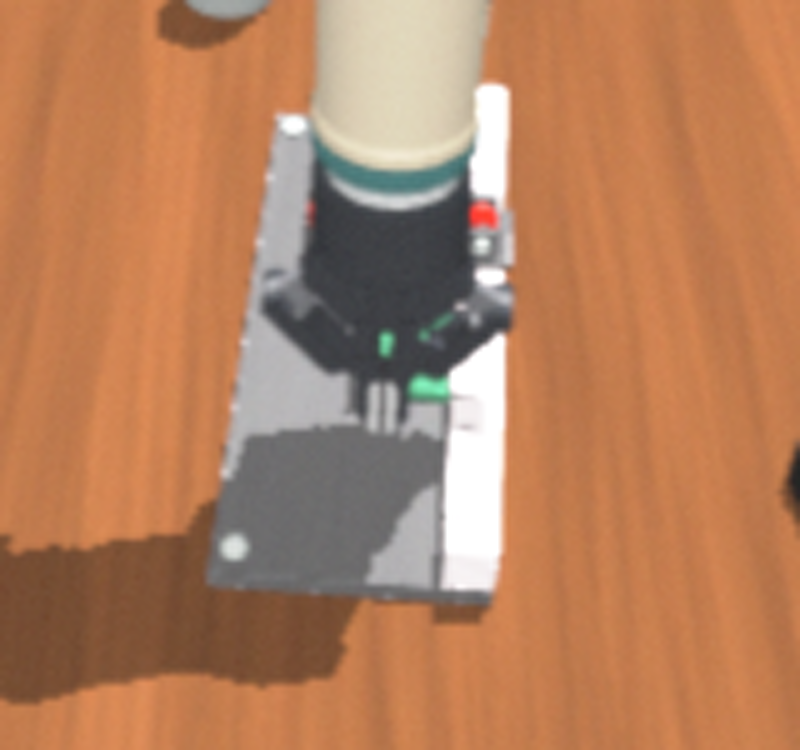

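play_rows(targets="0 0 0 0 0 -0.0025 0;0 0 0 0 0.003 -0.0025 0;0 0 0 0.0005 0.006 -0.0025 0;0 0 0 0.0005 0.009 -0.0025 0;0 0 0 0.001 0.011 -0.0025 0;0 0 0 0.001 0.011 -0.0025 0;0 0 0 0.001 0.011 -0.0025 0")

```text
t: 20.4
eef_pos: [541.2, 6.0, 14.5]
eef_rot: [[0.997, 0.0, 0.072], [-0.072, -0.004, 0.997], [0.0, -1.0, -0.004]]
wrist_force: [-2.0, -9.1, 1.7]
grip_width: 0.001
```

play_rows(targets="0 0 0 0 0.001 0 0;0 0 0 0 0.002 0 0;0 0 0 0 0.002 0 0;0 0 0 0 0.002 0 0")

```text
t: 20.8
eef_pos: [541.3, 6.0, 14.6]
eef_rot: [[0.997, 0.0, 0.074], [-0.074, -0.007, 0.997], [0.001, -1.0, -0.006]]
wrist_force: [-2.1, -11.8, 1.7]
grip_width: -0.004
```

play_rows(targets="0 0 0 0 0.001 0 0;0 0 0 0 0.002 0 0;0 0 0 0 0.002 0 0;0 0 0 0 0.002 0 0")

```text
t: 21.2
eef_pos: [541.2, 6.0, 14.6]
eef_rot: [[0.997, 0.001, 0.075], [-0.075, -0.009, 0.997], [0.001, -1.0, -0.009]]
wrist_force: [-1.0, -16.3, 1.8]
grip_width: 0.0
```

play_rows(targets="0 0 0 0 -0.008 0 0;0 0 0 0 -0.016 0.002 0;0 0 0 -0.015 -0.018 0.003 0;0 0 0 -0.035 -0.018 0.003 0;0 0 0 -0.044 0 0.003 0;0 0 0 -0.044 0.03 0.003 0;0 0 0 -0.044 0.052 0.003 0;0 0 0 -0.044 0.052 0.003 0")

```text
t: 22.0
eef_pos: [497.5, 70.8, 17.4]
eef_rot: [[0.998, -0.0, 0.063], [-0.063, 0.004, 0.998], [-0.0, -1.0, 0.004]]
wrist_force: [0.2, 0.2, 0.6]
grip_width: 0.002
```

```bash
python3 st.py;python3 look.py j side:190,120,350,270,5
```

```text
22.0 [497.54  70.81  17.35] head -3.60222340354859 tilt [-0.  0. -1.] F [0.16 0.25 0.6 ] M [-0.04 -0.05  0.02] g 0.0015841861300762122 [-18.52  45.41  11.12 119.03 -27.22  17.95  11.8 ]
```

View pics/j_side.png

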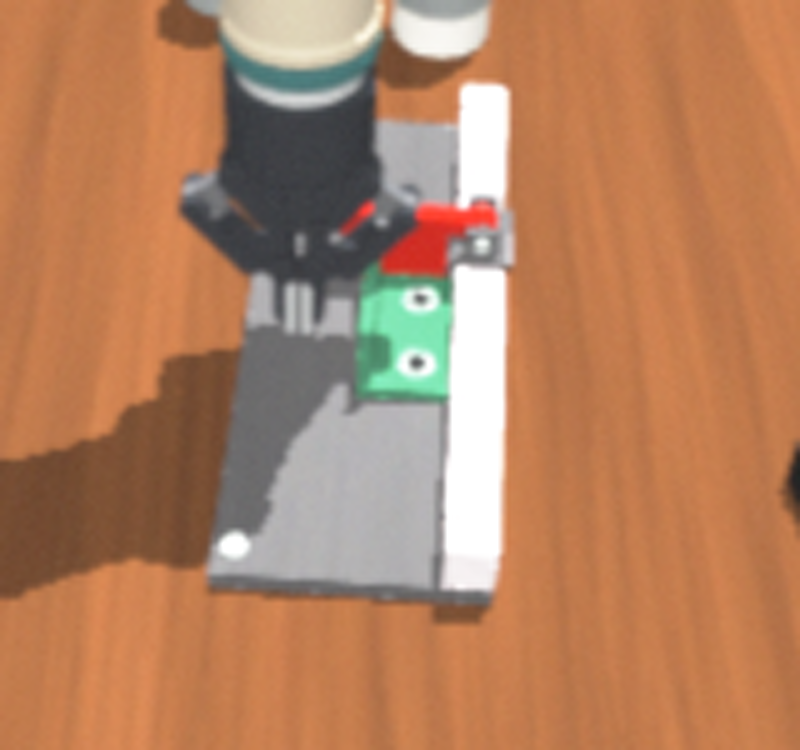

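play_rows(targets="0 0 0 0 -0.004 0 0;0 0 0 0.006 -0.006 0 0;0 0 0 0.012 -0.006 0 0;0 0 0 0.016 -0.006 0 0;0 0 0 0.018 -0.006 0 0;0 0 0 0.02 -0.006 0 0;0 0 0 0.022 -0.006 0 0;0 0 0 0.022 -0.006 0 0")

```text
t: 22.85
eef_pos: [504.3, 57.9, 17.9]
eef_rot: [[0.997, -0.028, 0.073], [-0.073, 0.002, 0.997], [-0.028, -1.0, 0.0]]
wrist_force: [-31.6, -2.4, 37.8]
grip_width: 0.004
```

play_rows(targets="0 0 0 0.001 0 0 0;0 0 0 0.002 0 0 0;0 0 0 0.002 0 0 0;0 0 0 0.002 0 0 0")

```text
t: 23.25
eef_pos: [504.3, 57.8, 17.9]
eef_rot: [[0.997, -0.032, 0.073], [-0.073, 0.002, 0.997], [-0.032, -0.999, 0.0]]
wrist_force: [-36.1, -2.8, 41.5]
grip_width: 0.0
```

play_rows(targets="0 0 0 -0.01 0 0 0;0 0 0 -0.018 0 0 0;0 0 0 -0.026 0 0 0;0 0 0 -0.034 0 0 0;0 0 0 -0.034 0 0 0")

```text
t: 23.75
eef_pos: [486.6, 59.6, 17.1]
eef_rot: [[0.998, -0.001, 0.07], [-0.07, 0.0, 0.998], [-0.002, -1.0, 0.0]]
wrist_force: [1.0, -0.6, 0.2]
grip_width: 0.004
```

```bash
python3 st.py;python3 look.py k side:190,120,350,270,5
```

```text
23.75 [486.56  59.56  17.09] head -4.009229006198839 tilt [-0.  0. -1.] F [ 1.03 -0.59  0.19] M [-0.   -0.01 -0.03] g 0.00375283031853102 [-17.41  45.03  10.75 120.82 -27.69  16.55  12.94]
```

View pics/k_side.png

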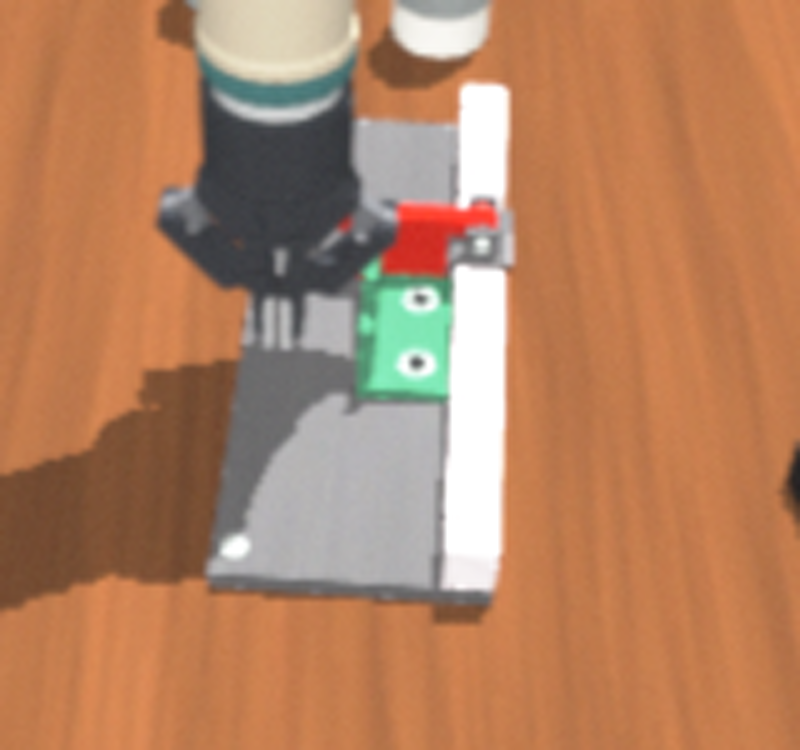

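play_rows(targets="0 0 0 0 0 0.03 0;0 0 0 0 0 0.065 0.024;0 0 0 0.025 0.003 0.065 0.024;0 0 0 0.05 0.005 0.065 0.024;0 0 0 0.05 0.005 0.065 0.024;0 0 0 0.05 0.005 0.065 0.024;0 0 0 0.05 0.005 0.065 0.024")

```text
t: 24.5
eef_pos: [536.5, 64.6, 81.9]
eef_rot: [[0.998, -0.002, 0.07], [-0.07, -0.0, 0.998], [-0.002, -1.0, -0.0]]
wrist_force: [-0.2, -0.2, -0.8]
grip_width: 0.283
```

```bash
python3 st.py
```

```text
24.5 [536.54  64.63  81.9 ] head -3.990294821047708 tilt [-0. -0. -1.] F [-0.22 -0.17 -0.79] M [-0.07  0.06 -0.03] g 0.2828678474928796 [-21.68  41.11  18.29 111.98 -23.87  30.67   9.17]
```

play_rows(targets="0 0 0 0 0 -0.03 0.024;0 0 0 0 0 -0.05 0.024;0 0 0 0 0 -0.056 0.024;0 0 0 0 0 -0.056 0.024;0 0 0 0.003 0 -0.056 0.024;0 0 0 0.006 0 -0.056 0.024;0 0 0 0.007 0 -0.056 0.024;0 0 0 0.007 0 -0.056 0.024")

```text
t: 25.3
eef_pos: [543.5, 64.9, 26.7]
eef_rot: [[0.998, -0.002, 0.069], [-0.069, 0.0, 0.998], [-0.002, -1.0, 0.0]]
wrist_force: [-4.8, 0.7, 2.7]
grip_width: 0.275
```

play_rows(targets="0 0 0 0.002 0 0 0.024;0 0 0 0.003 0 0 0.024;0 0 0 0.004 0 0 0.024;0 0 0 0.004 0 0 0.024")

```text
t: 25.7
eef_pos: [543.3, 65.0, 26.1]
eef_rot: [[0.998, -0.01, 0.069], [-0.069, 0.001, 0.998], [-0.01, -1.0, 0.0]]
wrist_force: [-12.1, -0.5, 8.6]
grip_width: 0.278
```

play_rows(targets="0 0 0 -0.004 0 0 0.024;0 0 0 -0.009 0 0 0.024;0 0 0 -0.009 0 0.002 0.024;0 0 0 -0.009 0 0.035 0.024;0 0 0 -0.009 0 0.057 0.024;0 0 0 -0.009 -0.02 0.057 0.01;0 0 0 -0.007 -0.05 0.057 0;0 0 0 -0.007 -0.066 0.057 0")

```text
t: 26.5
eef_pos: [543.4, -4.0, 84.3]
eef_rot: [[0.997, 0.004, 0.071], [-0.071, -0.002, 0.997], [0.004, -1.0, -0.002]]
wrist_force: [-0.7, 0.0, -0.0]
grip_width: -0.003
```

play_rows(targets="0 0 0 0 0 -0.02 0;0 0 0 0 0 -0.05 0;0 0 0 0 0 -0.066 0;0 0 0 0 0 -0.068 0;0 0 0 0 0 -0.068 0;0 0 0 0 0 -0.068 0")

```text
t: 27.1
eef_pos: [542.8, -1.4, 16.3]
eef_rot: [[0.998, 0.002, 0.07], [-0.07, -0.0, 0.998], [0.002, -1.0, -0.0]]
wrist_force: [-0.3, 0.1, 0.3]
grip_width: -0.0
```

```bash
python3 st.py
```

```text
27.1 [542.77  -1.41  16.3 ] head -3.985304289175731 tilt [ 0. -0. -1.] F [-0.35  0.15  0.26] M [-0.06 -0.01  0.03] g -0.0003436760140079861 [-11.32  47.2   13.16 112.93 -25.78  22.55  17.74]
```

play_rows(targets="0 0 0 0 0.002 -0.0015 0;0 0 0 0 0.004 -0.0015 0;0 0 0 0.0005 0.006 -0.0015 0;0 0 0 0.0005 0.007 -0.0015 0;0 0 0 0.0005 0.008 -0.0015 0;0 0 0 0.0005 0.008 -0.0015 0")

```text
t: 27.7
eef_pos: [542.3, 5.9, 14.0]
eef_rot: [[0.998, 0.001, 0.07], [-0.07, -0.001, 0.998], [0.001, -1.0, -0.001]]
wrist_force: [-0.1, -3.4, 0.4]
grip_width: -0.0
```

play_rows(targets="0 0 0 0 0.001 0 0;0 0 0 0 0.002 0 0;0 0 0 0 0.003 0 0;0 0 0 0 0.004 0 0;0 0 0 0 0.004 0 0")

```text
t: 28.2
eef_pos: [542.3, 6.0, 14.0]
eef_rot: [[0.997, 0.001, 0.073], [-0.073, -0.005, 0.997], [0.001, -1.0, -0.005]]
wrist_force: [-1.5, -11.6, 1.6]
grip_width: 0.001
```

play_rows(targets="0 0 0 0 -0.006 0 0;0 0 0 0 -0.014 0 0;0 0 0 0 -0.014 0.03 0.01;0 0 0 0 -0.014 0.08 0.034;0 0 0 0 -0.014 0.11 0.034;0 0 0 -0.01 0.025 0.11 0.034;0 0 0 -0.02 0.07 0.11 0.034;0 0 0 -0.032 0.115 0.11 0.034")

```text
t: 29.0
eef_pos: [510.0, 127.5, 124.2]
eef_rot: [[0.998, 0.001, 0.07], [-0.07, 0.001, 0.998], [0.001, -1.0, 0.002]]
wrist_force: [0.8, 0.7, -0.1]
grip_width: 0.398
```

play_rows(targets="0 0 0 0 0.027 0 0.034;0 0 0 0 0.027 0 0.034;0 0 0 0 0.027 0 0.034;0 0 0 0 0.027 0 0.034")

```text
t: 29.4
eef_pos: [510.2, 151.3, 123.8]
eef_rot: [[0.997, -0.0, 0.071], [-0.071, -0.001, 0.997], [-0.0, -1.0, -0.001]]
wrist_force: [0.1, -0.7, -0.2]
grip_width: 0.398
```

```bash
python3 st.py;python3 look.py l side:190,120,350,270,5
```

```text
29.4 [510.18 151.32 123.81] head -4.083999427942781 tilt [-0. -0. -1.] F [ 0.12 -0.69 -0.21] M [ 0.01 -0.   -0.05] g 0.3981553977149932 [-34.04  37.09  22.1  112.   -23.1   35.23  -0.97]
```

View pics/l_side.png

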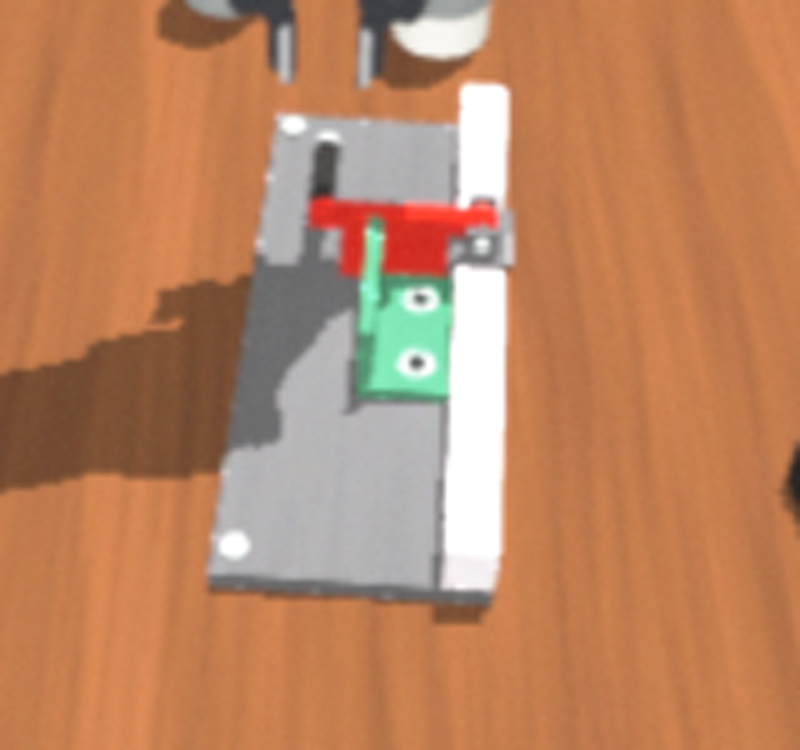

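play_rows(targets="0 0 0 0 0 -0.04 0.034;0 0 0 0 0 -0.075 0.034;0 0 0 0 0 -0.089 0.034;0 0 0 0 0 -0.089 0.034;0 0 0 0 0 -0.089 0.02;0 0 0 0 0 -0.089 0.005;0 0 0 0 0 -0.089 0.005;0 0 0 0 0 -0.089 0.005")

```text
t: 30.25
eef_pos: [510.2, 152.4, 36.0]
eef_rot: [[0.998, 0.001, 0.07], [-0.07, 0.0, 0.998], [0.001, -1.0, 0.0]]
wrist_force: [-3.0, -3.1, 7.7]
grip_width: 0.141
```

```bash
python3 st.py
```

```text
30.25 [510.2  152.4   36.01] head -4.000726530941982 tilt [ 0.  0. -1.] F [-2.99 -3.11  7.69] M [-0.45  0.63 -0.01] g 0.14131355602215132 [-29.88  45.07  15.76 114.27 -27.89  24.25   3.13]
```

play_rows(targets="0 0 0 0.0004 0 0.008 0.005;0 0 0 0.0014 0 0.0156 0.005;0 0 0 0.003 0 0.0235 0.005;0 0 0 0.0055 -0.0005 0.031 0.005;0 0 0 0.0085 -0.0005 0.038 0.005;0 0 0 0.012 -0.001 0.045 0.005;0 0 0 0.0165 -0.001 0.0515 0.005;0 0 0 0.021 -0.0015 0.058 0.005")

```text
t: 31.05
eef_pos: [527.0, 151.2, 92.6]
eef_rot: [[0.998, -0.009, 0.069], [-0.069, -0.0, 0.998], [-0.009, -1.0, -0.001]]
wrist_force: [-8.2, -1.8, -4.7]
grip_width: 0.135
```

play_rows(targets="0 0 0 0.0055 -0.0005 0.006 0.005;0 0 0 0.011 -0.001 0.011 0.005;0 0 0 0.011 -0.001 0.011 0.005;0 0 0 0.011 -0.001 0.011 0.015;0 0 0 0.011 -0.001 0.011 0.026;0 0 0 0.011 -0.001 0.011 0.026")

```text
t: 31.65
eef_pos: [542.7, 151.2, 104.9]
eef_rot: [[0.998, 0.001, 0.069], [-0.069, 0.002, 0.998], [0.001, -1.0, 0.002]]
wrist_force: [-3.2, -0.1, 2.1]
grip_width: 0.301
```

```bash
python3 st.py;python3 look.py m side:190,100,350,250,5
```

```text
31.65 [542.66 151.19 104.94] head -3.9450094089721723 tilt [ 0.  0. -1.] F [-3.25 -0.11  2.14] M [-0.01  0.75 -0.03] g 0.3010149211323993 [-31.89  40.58  21.23 107.92 -23.88  35.77   0.34]
```

View pics/m_side.png

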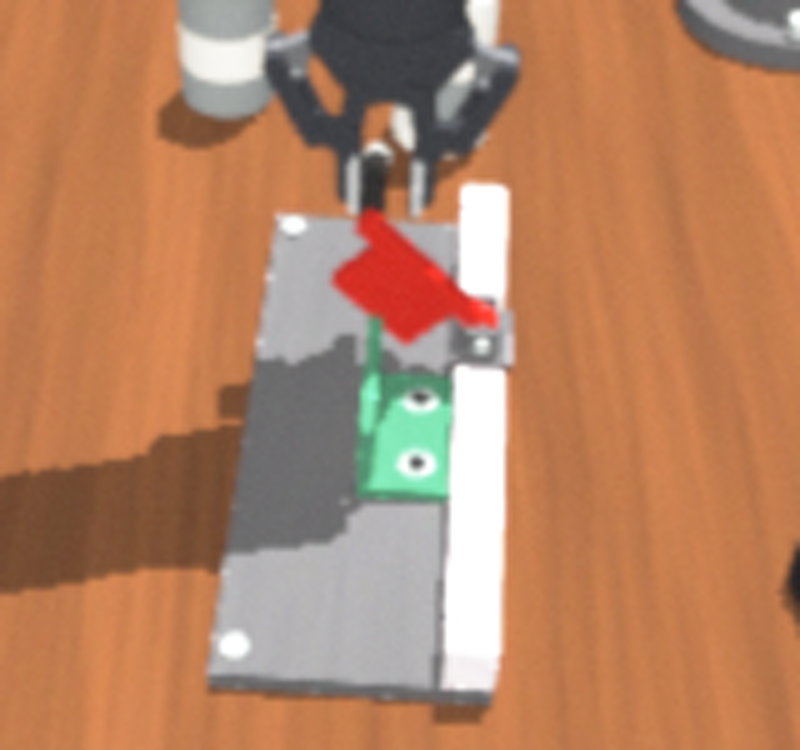

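play_rows(targets="0 0 0 0.009 -0.0005 0.007 0.026;0 0 0 0.018 -0.001 0.012 0.026;0 0 0 0.03 -0.002 0.017 0.026;0 0 0 0.042 -0.003 0.021 0.026;0 0 0 0.054 -0.004 0.022 0.026;0 0 0 0.066 -0.0045 0.022 0.026;0 0 0 0.078 -0.0055 0.021 0.026;0 0 0 0.086 -0.006 0.02 0.026")

```text
t: 32.5
eef_pos: [630.1, 144.9, 124.5]
eef_rot: [[0.998, 0.003, 0.069], [-0.069, 0.001, 0.998], [0.003, -1.0, 0.001]]
wrist_force: [-1.9, 0.8, 1.4]
grip_width: 0.301
```

```bash
python3 st.py;python3 look.py n side:190,100,350,250,5
```

```text
32.5 [630.12 144.88 124.52] head -3.966845098324669 tilt [ 0.  0. -1.] F [-1.89  0.81  1.36] M [ 0.12  0.38 -0.02] g 0.3009646863267322 [-28.6   44.62  22.76  93.6  -22.17  46.12  -0.22]
```

View pics/n_side.png

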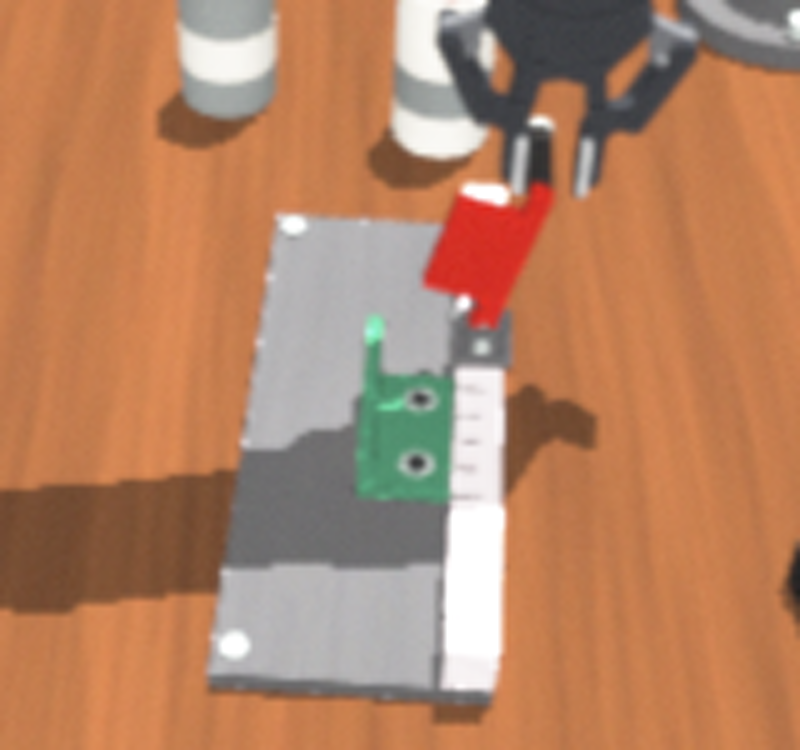

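Stop is past upright; the bracket has not moved (corner still near (448,497) in the crop). Retreat: a little +x, then straight up and away.

play_rows(targets="0 0 0 -0.002 0 0 0.034;0 0 0 -0.005 0 0 0.036;0 0 0 -0.005 0 0 0.036;0 0 0 -0.005 0 0.03 0.036;0 0 0 -0.005 0 0.07 0.036;0 0 0 -0.005 0 0.11 0.036;0 0 0 -0.005 0 0.11 0.036")

```text
t: 33.25
eef_pos: [626.7, 144.3, 240.0]
eef_rot: [[0.998, 0.011, 0.07], [-0.07, 0.002, 0.998], [0.011, -1.0, 0.003]]
wrist_force: [0.2, 0.1, -0.1]
grip_width: 0.422
```

play_rows(targets="0 0 0 -0.03 0.04 0.02 0.036;0 0 0 -0.06 0.08 0.02 0.036;0 0 0 -0.09 0.12 0.02 0.036;0 0 0 -0.12 0.16 0.02 0.036;0 0 0 -0.15 0.2 0.02 0.036;0 0 0 -0.18 0.24 0.02 0.036;0 0 0 -0.18 0.24 0.02 0.036;0 0 0 -0.18 0.24 0.02 0.036")

```text
t: 34.05
eef_pos: [441.2, 386.0, 253.3]
eef_rot: [[0.998, -0.001, 0.065], [-0.065, -0.0, 0.998], [-0.001, -1.0, -0.0]]
wrist_force: [-0.0, -1.2, 0.5]
grip_width: 0.424
```

```bash
python3 st.py;python3 look.py o side:190,100,350,250,5 top:180,120,310,240,5; python3 - <<'E'
import cv2
a=cv2.imread('pics/raw_o_side.png');b=cv2.imread('pics/raw_l_side.png')
cv2.imwrite('pics/cmp.png',cv2.hconcat([cv2.resize(x[160:215,240:300],None,fx=6,fy=6,interpolation=cv2.INTER_NEAREST) for x in (b,a)]))
E
```

```text
34.05 [441.2  385.96 253.26] head -3.7141853761545356 tilt [-0. -0. -1.] F [-0.01 -1.24  0.52] M [-0.01 -0.02 -0.01] g 0.42361208027259656 [-61.44  31.65  27.8   96.47 -17.17  56.18 -31.22]
```

View pics/o_side.png

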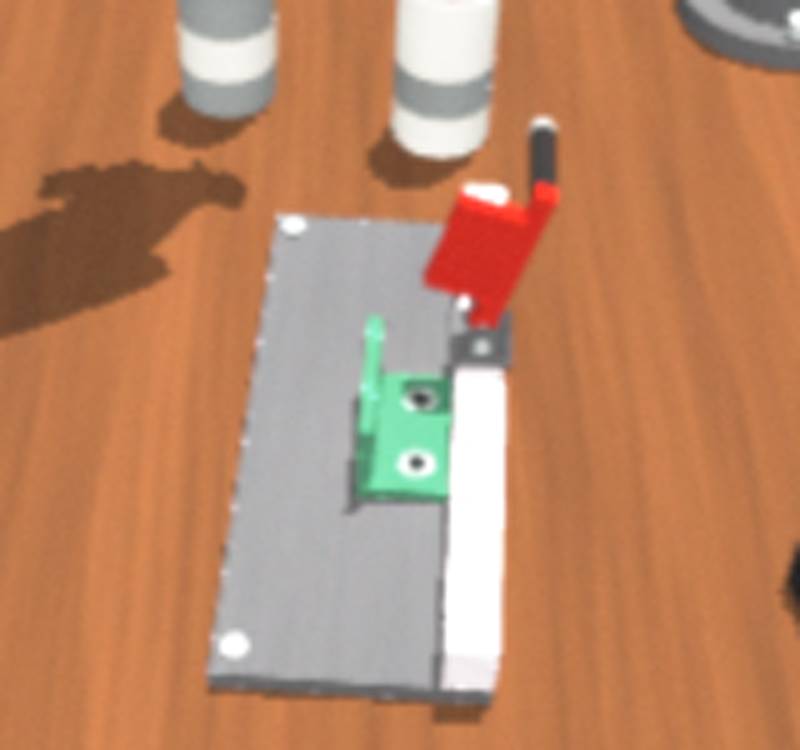

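View pics/o_top.png

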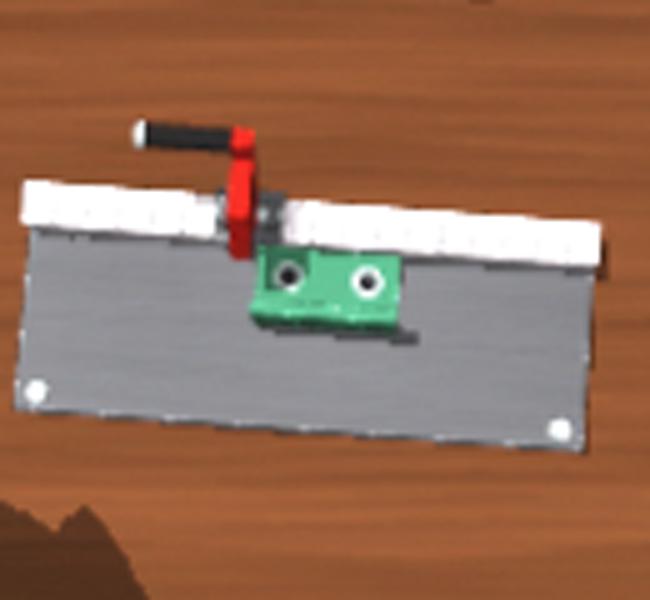

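View pics/cmp.png

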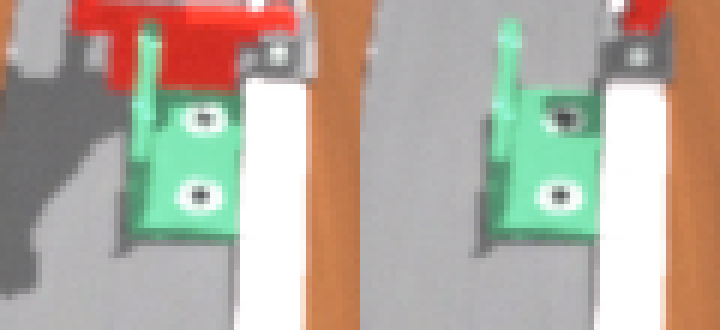

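```bash
python3 -c "
from bench import manip
print(manip.finish_job())"
```

```text
the job is handed in; nothing more can be done
None
```

I flipped the stop down, gauged the bracket in the corner, and flipped the stop back up past upright. The job was handed in at about 34 s of robot time.

**Stop down:** I swung it by its handle onto its end stop, where it held against 28 N. I set the bracket flat on the bed with the upright leg away from the fence.

**Gauging:** I pushed the bracket against the fence and the stop, each twice. The hard contacts came at the same place both times: x about 543.4 mm at the fence (measured at the gripper) and y about 6.0 mm at the stop.

**Stop back up:** I lifted it by the handle to just past where it started, about 1.85 rad by estimate from the gripper position. Side pictures before and after show the bracket in the same place, to within what a pixel can show. Both views show it flush with the fence. The cans and jar were not touched.

**What went wrong or disagreed:**
- **Bracket stuck short:** My first push toward the fence, with the bracket still gripped, stuck about 6 mm short. I released it and pushed it home.
- **High contact:** One re-seating push touched the top of the upright leg with the finger linkage at about 36 N sideways and 41 N vertically, about 55 N at the wrist. I backed off and re-seated the bracket in both directions, and it came to rest at the same place. If that linkage counts as the gripper's body, it may have passed the 40 N limit.
- **Camera limits:** The pictures resolve only about 2.5 mm per pixel, so the finer fit rests on the contact forces and positions.

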